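# Change the bench air pump's filter plates

## Task

Fit the loose filter plates to the bench air pump and start it: fold the orange flip-top tab on the grey air receiver right back, unscrew the blue vent cap beneath it as far as it goes, and with the vent open slide every filter plate lying on the slab fully home into the clear-roofed filter dock, one to a bay. Then screw the cap fully down again, fold the tab flat over it, and only after that push the black button in the red housing all the way in. Leave the bocal, the measuring plug and the collar where they are.

Things in the scene. Friction and masses are not known exactly. Their poses are not given: they have to be found in the camera images.
- receiver: Grey upright air tank, 116 mm diameter, 82 mm high, fixed; origin at the centre of its underside, on the cap's axis; z up. Its x axis points from the cap's axis to the tab's hinge, so the closed tab's tongue points along its -x. The hinge post stands 58 mm from the cap's axis, 30 mm wide.
- tab (a joint): Orange flip-top tab, 6 mm thick: a 68 mm disc over the cap, then a tongue 20 mm wide, 42 mm long, to pinch across its width from above. Hinge axis level, along the receiver's y. Value in rad: 0 = flat over the cap, 1.57 upright, 2.5 = right back at its stop. May start ajar. Friction holds it where left (about 1 N at the tongue moves it). Unless right back it is in the gripper's way to the cap.
- tab_grip (a point): Point in the middle of the tongue (mid width, mid thickness), 126 mm from the hinge line and 12 mm short of the tongue's end; moves with the tab. With the tab closed it lies 68 mm from the cap's axis along the receiver's -x, 134 mm above the slab. Its x axis points from the tongue towards the hinge, its y axis lies along the hinge.
- tab_hinge (a point): Middle of the tab's hinge line, on the receiver, 134 mm above the slab, 58 mm from the cap's axis.
- cap (a joint): Blue ribbed round vent cap, 48 mm diameter, 32 mm high, on the receiver's axis; captive. Value in rad: 0 = screwed fully down; grows counterclockwise seen from above (unscrewing) to the stop at 2.8, where it stays on its thread. It rises 2.5 mm per rad. May start a little loose. Needs about 0.1 N m to turn and stays where it is left.
- cap_top (a point): Centre of the cap's top face, 127 mm above the slab when screwed down; below the cap is a neck 34 mm wide, down to the tank's top at 82 mm.
- dock: Grey filter dock with a clear roof, fixed, 105 mm deep (x), 251 mm wide (y), roof 21 mm high, a 56 mm high block along its back. Origin at the middle of its front face, on the slab; x points into the bays. Three bays side by side at y = +81, 0 and -81 mm, open at the front: each 73 mm wide, 13 mm high, floor = the slab, 75 mm deep to the stop; walls between them 8 mm with rounded noses.
- bay0 (a point): Where a plate's origin lies when the plate is fully home in the bay at y = +81 mm: 12.5 mm behind the dock's front face, on the slab. Same axes as the dock.
- bay1 (a point): The same for the middle bay.
- bay2 (a point): The same for the bay at y = -81 mm.
- plate0: Filter plate, white slab with grey mesh, 125 (x) by 70 (y) by 10 mm, about 160 g, lying flat; origin at the centre of its underside, z up. A green upright grip fin stands on it, centred 44.5 mm from the origin along -x, 30 mm long (x), 12 mm thick (y), top 55 mm above the underside. Goes into a bay with its +x end first; when home, 50 mm and the fin stay outside. Absent in some starts (None).
- plate1: Filter plate, white slab with grey mesh, 125 (x) by 70 (y) by 10 mm, about 160 g, lying flat; origin at the centre of its underside, z up. A green upright grip fin stands on it, centred 44.5 mm from the origin along -x, 30 mm long (x), 12 mm thick (y), top 55 mm above the underside. Goes into a bay with its +x end first; when home, 50 mm and the fin stay outside. Absent in some starts (None).
- plate2: Filter plate, white slab with grey mesh, 125 (x) by 70 (y) by 10 mm, about 160 g, lying flat; origin at the centre of its underside, z up. A green upright grip fin stands on it, centred 44.5 mm from the origin along -x, 30 mm long (x), 12 mm thick (y), top 55 mm above the underside. Goes into a bay with its +x end first; when home, 50 mm and the fin stay outside. Absent in some starts (None).
- start (a joint): Black push button, 34 mm diameter, on the red housing. Value in m: 0 = out, 0.006 = fully in; a spring, about 5 N when fully in.
- start_top (a point): Centre of the button's top face; press straight down.
- bocal: Carbon-tinted bent tube, about 250 mm long, 13 mm thick, lying at the back; leave alone.
- plug: Stainless measuring plug, 34 mm head, 95 mm tall, standing; leave alone.
- collar: White acetal collar, 60 mm diameter, 32 mm high; leave alone.
Mind the look-alikes: they are no part of the job. What is shaped like the receiver but green is not meant. Of the things that look like the part that bears start, the larger one is meant.

How it is judged:
On the way, in this order (a step that is already met when the one before it is completed fails the run):
1. the tab is folded right back (past 2.1 rad) (value of joint tab above 2.1 rad), for 0.2 s.
2. the cap is unscrewed (past 2.5 rad), the tab still back (value of joint cap above 2.5 rad and value of joint tab above 1.8 rad), for 0.2 s.
3. every plate is home in a bay (origin within 9 mm of a bay point) while the cap is still unscrewed (value of joint cap above 2.2 rad and (distance between plate0 and bay0 below 0.009 m or distance between plate0 and bay1 below 0.009 m or distance between plate0 and bay2 below 0.009 m) and (distance between plate1 and bay0 below 0.009 m or distance between plate1 and bay1 below 0.009 m or distance between plate1 and bay2 below 0.009 m) and (distance between plate2 and bay0 below 0.009 m or distance between plate2 and bay1 below 0.009 m or distance between plate2 and bay2 below 0.009 m)), for 0.2 s.
4. the cap is screwed down again (under 0.15 rad) (value of joint cap below 0.15 rad), for 0.2 s.
5. the tab is closed over the cap (under 0.15 rad) (value of joint tab below 0.15 rad and value of joint cap below 0.2 rad), for 0.2 s.
6. the button is pushed in (over 4.5 mm) (value of joint start above 0.0045 m), for 0.05 s.
At the end, for the whole second after the job is handed in: Every plate present lies home in a bay (origin within 9 mm of a bay point) and at rest, the cap is screwed down (under 0.15 rad), the tab is closed (under 0.15 rad), the button has come back out (value of joint each of cap, tab below 0.15 rad and value of joint start below 0.002 m and (distance between plate0 and bay0 below 0.009 m or distance between plate0 and bay1 below 0.009 m or distance between plate0 and bay2 below 0.009 m) and (distance between plate1 and bay0 below 0.009 m or distance between plate1 and bay1 below 0.009 m or distance between plate1 and bay2 below 0.009 m) and (distance between plate2 and bay0 below 0.009 m or distance between plate2 and bay1 below 0.009 m or distance between plate2 and bay2 below 0.009 m) and linear speed of each of plate0, plate1, plate2 below 0.02 m/s); the robot touches nothing.
It fails at once if the button is pushed while the tab is not closed (value of joint start above 0.004 m and value of joint tab above 0.3 rad).
It fails at once if the bocal is moved more than 30 mm (distance of bocal from where it was at the start of the episode above 0.03 m).
It fails at once if the plug is moved more than 30 mm (distance of plug from where it was at the start of the episode above 0.03 m).
It fails at once if the collar is moved more than 30 mm (distance of collar from where it was at the start of the episode above 0.03 m).
Of plate0, plate1, plate2 only 2 to 3 are there at a start; the rules pass over those that are not, and their reading is None.
At some moment in a run one of plate0, plate1, plate2 may be knocked a few centimetres aside while the robot is not near it.
Once in a run the grip may slacken for a moment while it holds something.
It also fails if it takes over 210 s, if anything falls off the work surface, if the arm or the gripper's body presses on something with over 40 N, if the wrist force passes 120 N, or if a joint passes its speed limit or range.

## Robot

A 6-joint arm with a two-finger parallel gripper is mounted at the origin on the work surface. World frame = base frame: x ahead of the robot, y to its left, z up, the work surface at z = 0. Lengths are in m, angles in rad, forces in N, time in s.
With the tool pointing down it reaches from about 0.3 to 0.875 m from the base axis. Payload 6.4 kg.
Tool frame: the origin (TCP) lies midway between the tips of the shut fingers; the grasp point (between the pads) lies ctrl.grip_depth behind it (ctrl.grip_depth is the distance from the TCP to the grasp point, in m); x points along the fingers, y is the direction in which the jaws open and shut, and the axes are right-handed (so a half turn about x gives the same grasp; the last joint's range is limited). The gripper opens to 85 mm and grips with 20 to 120 N. Pads are 22 mm wide; open, the fingers measure 114 mm over their backs; the gripper's body (76 mm by 85 mm) begins 54 mm behind the grasp point. The pads swing forward as they close: fully open they stand 13 mm farther back than shut.
Start: joints at [0.906, 0.181, 1.607, -0, 1.354, -0.206], TCP at [0.255, 0.516, 0.231] pointing down, gripper open.
Joint ranges: [-2.99, 2.99], [-0.89, 2.07], [0.3, 2.58], [-1.14, 4.28], [0, 2.63], [-3.12, 3.12]. Speed limits (rad/s): [2.57, 2.57, 3.01, 3.14, 3.14, 3.14].

## Interface

Orientations are given as a unit quaternion [w, x, y, z].
In Python, from bench import ctrl gives the robot as it stands.
- The arm moves only by the shell command python3 -m creep 'ROWS'. ROWS is text: rows parted by semicolons, each of 7 numbers parted by spaces: the opening, from 0 (shut) to 1 (fully open), then the shift along the tool's x, y, z in cm, then the turn, a rotation vector about the tool's x, y, z in rad. In form: claw x y z ax ay az; .... A call has 1 to 10 rows; each row shifts and turns the pose as measured when the row begins, along the tool's axes as they then stand; what a row does not reach is not made up. A row lasts 1/8 s, in which the tool goes at most 62.5 mm and 10.7 degrees, less where a joint would pass 70% of its speed; a pose out of reach is approached as far as the arm can. A call with a gripper value outside its range is refused whole. The fingers move at their own pace and stop on an object; the grip force is fixed at half the most. Time passes only in rows, so rows that do not move let the fingers close. It gives the time, the measured TCP pose, the force and the opening at its end, in the units of the state.
- ctrl.get_obs(): the state, without advancing time (a new reading comes with each control period).
- ctrl.camera(name): name is "scene" or "top"; returns (picture, depth): 400x640x3 uint8, blue, green, red; 400x640 float32, m along the optical axis (not along the pixel's ray), 0 where there is no reading.
- ctrl.calibration(name): a dict with "mtx" (3x3 intrinsics, pixels), "R" (3x3) and "t" (3): a world point X has camera coordinates R X + t. Camera axes: x right, y down, z forward; pixel columns grow to the right and rows downward; lengths in m; the calibration is good to about 2 mm. A picture is of the moment at which its call begins. calibration takes no time and is no camera call.
- ctrl.hand_in(): hands the job in, once; it reports no verdict.
Trained networks look in the newest picture that a camera, given by its name, has taken for a name from the list of things; names that differ only in an ending like _2 or _b are one class to them, and where a whole thing is asked for, a point or a joint stands for the part that bears it (a point fixed in the world has none). Each returns a list of dicts, best first, with "confidence" (0 to 1); they miss things now and then, are a little off and sometimes report something else, mostly with a low value. They report only what shows in the picture. A call takes as long as a camera call. They do not tell look-alikes from the thing itself.
- ctrl.find_in(query, camera): "rect" ([left, top, right, bottom] in pixels, round what is visible of it).
The state is a dict: "time_s": time; "q": joint angles; "dq": joint speeds; "joint_efforts": joint torques, N m; "eef_pos": TCP position; "eef_rot": TCP orientation; "wrist_force": force on the tool from outside, world axes, zero at the start; "torque": the same for the moment, N m; "opening": opening from 0.0 (shut) to 1.0 (fully open).
Only numpy, scipy, OpenCV 4.12 (cv2) and the standard library are available. Lean on these libraries where they do the work, as an engineer would, in place of code of your own. Each camera call takes 0.05 s, during which the arm holds its last target.

## Working session

There is one attempt and no reset: what is moved stays moved. The work goes in short steps, Python scripts to look and compute and a shell command to move; the robot and the scene stay as the last step left them, time stands still between calls to the robot, and variables do not carry over. Pictures are saved under pics/ and viewed, and the job is handed in when it is done.

```bash
ls; mkdir -p pics; python3 - <<'E'
from bench import ctrl
import cv2
print(ctrl.get_obs(), ctrl.grip_depth)
for n in("scene","top"):
    p,d=ctrl.camera(n); cv2.imwrite(f"pics/{n}0.png",p)
    c=ctrl.calibration(n); print(n,c)
E
```

```text
pics
{'time_s': 0.0, 'q': array([ 9.05673694e-01,  1.81521832e-01,  1.60798810e+00, -1.01948183e-05,
        1.35381083e+00, -2.06299300e-01]), 'dq': array([-1.01528494e-03, -1.84910661e-03, -7.62356244e-04,  1.08295125e-03,
        2.64703401e-03, -7.58245244e-05]), 'joint_efforts': array([-2.99887950e-03, -4.44877982e+01, -3.51329684e+01, -6.48012738e-04,
        9.47565684e-03, -1.50923131e-05]), 'eef_pos': array([0.25430691, 0.51509853, 0.23040458]), 'eef_rot': array([ 0.68832608,  0.16024317,  0.68883543, -0.16135393]), 'wrist_force': array([ 0.85382813, -0.19345085,  0.36072205]), 'torque': array([ 0.02954112,  0.01367134, -0.04368107]), 'opening': 1.0029652704269922} 0.0187
scene {'mtx': array([[413.05739682,   0.        , 313.382644  ],
       [  0.        , 413.05739682, 198.77848463],
       [  0.        ,   0.        ,   1.        ]]), 'R': array([[ 0.65230091,  0.75780931, -0.01511864],
       [ 0.43564454, -0.39116401, -0.81068154],
       [-0.62025588,  0.52222196, -0.58529213]]), 't': array([-0.35776163, -0.16129742,  1.42246761])}
top {'mtx': array([[467.67350355,   0.        , 326.02858352],
       [  0.        , 467.67350355, 195.11636653],
       [  0.        ,   0.        ,   1.        ]]), 'R': array([[-0.01706574, -0.99984789, -0.00359933],
       [-0.99788821,  0.01725772, -0.06262024],
       [ 0.06267283,  0.00252307, -0.99803094]]), 't': array([0.00931039, 0.54492848, 1.2579132 ])}
```

View pics/scene0.png

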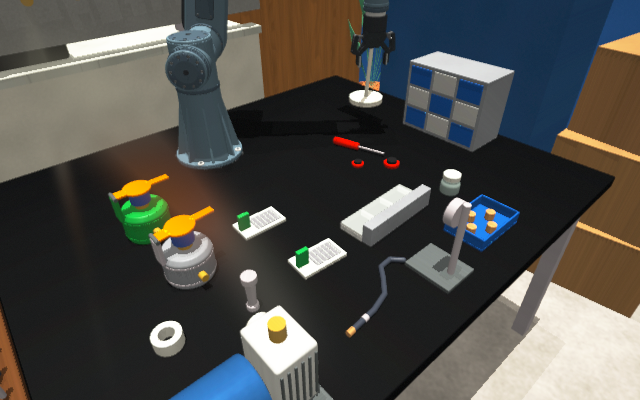

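View pics/top0.png

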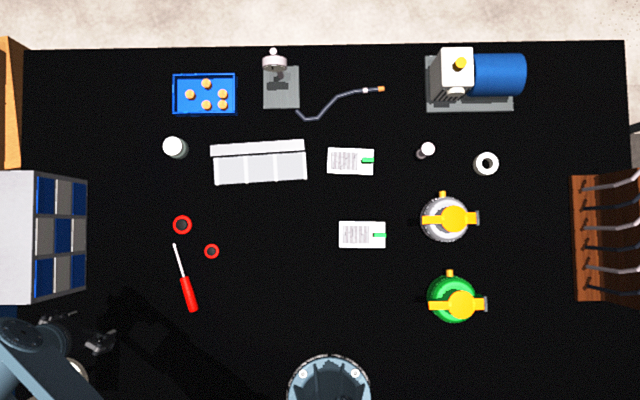

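```bash
python3 - <<'E'
import cv2
s=cv2.imread("pics/scene0.png");t=cv2.imread("pics/top0.png")
a=cv2.resize(s[160:300,90:290],None,fx=4,fy=4,interpolation=cv2.INTER_CUBIC);cv2.imwrite("pics/c1.png",a)
a=cv2.resize(t[120:330,320:520],None,fx=2.8,fy=2.8,interpolation=cv2.INTER_CUBIC);cv2.imwrite("pics/c2.png",a)
E
```

```text
(no output)
```

View pics/c1.png

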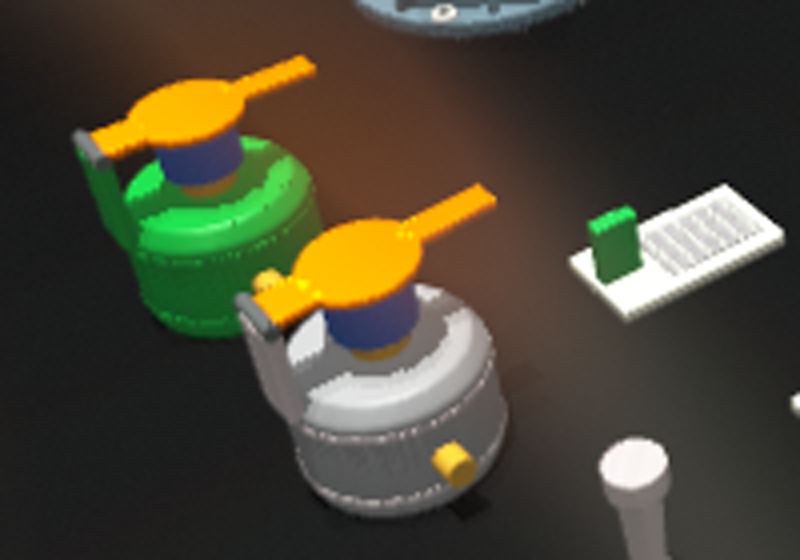

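View pics/c2.png

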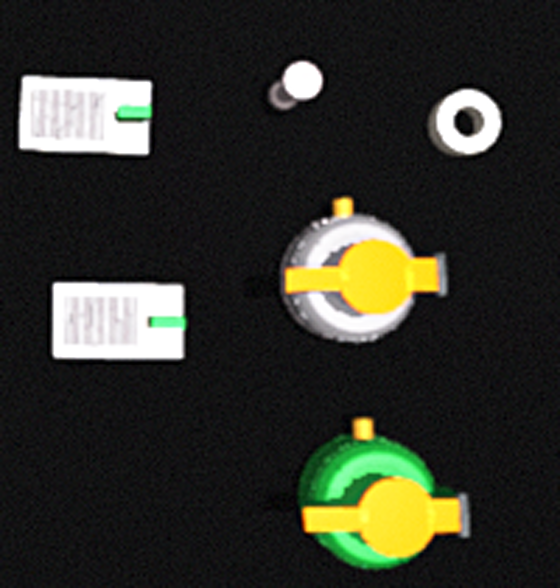

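```bash
cat > h.py <<'E'
from bench import ctrl
import numpy as np, cv2
from scipy.spatial.transform import Rotation as Ro
np.set_printoptions(precision=4,suppress=True)
def cloud(n,save=None):
    p,d=ctrl.camera(n); c=ctrl.calibration(n); K=c["mtx"]
    v,u=np.mgrid[0:400,0:640]
    X=np.stack([(u-K[0,2])/K[0,0]*d,(v-K[1,2])/K[1,1]*d,d],-1)
    W=(X-c["t"])@c["R"]
    W[d==0]=np.nan
    if save: cv2.imwrite(f"pics/{save}.png",p)
    return p,W
def pose():
    o=ctrl.get_obs(); q=o["eef_rot"]
    return o["eef_pos"],Ro.from_quat([q[1],q[2],q[3],q[0]]),o
def down(yaw):
    """tool x down, tool y at angle yaw in world xy"""
    y=np.array([np.cos(yaw),np.sin(yaw),0]);x=np.array([0,0,-1.]);z=np.cross(x,y)
    return Ro.from_matrix(np.stack([x,y,z],1))
def go(P,R):
    """print shift cm / rotvec in tool axes from the present pose"""
    p,r,o=pose()
    print("now",p,"yaw",yaw(r),"shift cm",r.inv().apply(np.array(P)-p)*100,"rot",(r.inv()*R).as_rotvec(),"F",o["wrist_force"],"op",round(o["opening"],3),"t",o["time_s"])
def yaw(r):
    y=r.as_matrix()[:,1]; return np.arctan2(y[1],y[0])
E
python3 - <<'E'
from h import *
for n in("top","scene"):
    p,W=cloud(n)
    hsv=cv2.cvtColor(p,cv2.COLOR_BGR2HSV)
    H,S,V=[hsv[...,i].astype(int) for i in range(3)]
    np.savez(f"{n}.npz",p=p,W=W)
    masks={"orange":(H>8)&(H<30)&(S>150)&(V>120),"green":(H>50)&(H<85)&(S>120)&(V>60),"red":((H<6)|(H>174))&(S>150)&(V>60),"white":(S<45)&(V>110)}
    for k,m in masks.items():
        nn,l,st,_=cv2.connectedComponentsWithStats(m.astype(np.uint8))
        for i in range(1,nn):
            if st[i,4]<12: continue
            w=W[l==i]; w=w[~np.isnan(w[:,0])]
            if len(w)<8 or abs(np.median(w[:,1]))>0.75 or np.median(w[:,0])<.1: continue
            print(n,k,st[i],"med",np.median(w,0),"lo",np.percentile(w,2,axis=0),"hi",np.percentile(w,98,axis=0))
E
```

```text
top orange [455  57  11  12  88] med [ 0.8478 -0.328   0.189 ] lo [ 0.8354 -0.3392  0.1827] hi [ 0.8589 -0.3174  0.1941]
top orange [378  86   7   6  17] med [ 0.8375 -0.1597  0.0082] lo [ 0.8331 -0.1663 -0.0051] hi [ 0.8514 -0.1514  0.0126]
top orange [205 104   6   6  12] med [0.7902 0.3186 0.0264] lo [0.786  0.3133 0.0212] hi [0.7992 0.3271 0.0294]
top orange [ 572  176   29  125 2009] med [ 0.4145 -0.6952  0.0189] lo [ 0.2562 -0.7281  0.0136] hi [ 0.5818 -0.6708  0.024 ]
top orange [638 176   2  15  23] med [ 0.5533 -0.7447  0.1789] lo [ 0.5352 -0.7471  0.1748] hi [ 0.5666 -0.7421  0.1807]
top orange [439 190   7   7  30] med [ 0.5441 -0.3127  0.0361] lo [ 0.5373 -0.3274 -0.0035] hi [ 0.5534 -0.3039  0.047 ]
top orange [422 206  55  26 828] med [ 0.4742 -0.3095  0.1396] lo [ 0.4463 -0.3664  0.0806] hi [ 0.5027 -0.2387  0.1456]
top orange [446 269   8   8  44] med [ 0.3315 -0.3239  0.039 ] lo [ 0.3224 -0.3358 -0.0016] hi [ 0.3396 -0.3161  0.046 ]
top orange [428 290  57  29 923] med [ 0.2651 -0.3225  0.1359] lo [ 0.2349 -0.3772  0.0778] hi [ 0.2945 -0.2512  0.1402]
top green [362 
[... 8037 characters left out ...]
3  30] med [0.7748 0.0659 0.0127] lo [0.7611 0.0545 0.0109] hi [0.7848 0.077  0.0158]
scene white [240 269  19  43 441] med [ 0.6666 -0.267   0.0856] lo [ 0.6451 -0.2801  0.0044] hi [ 0.6746 -0.2502  0.0976]
scene white [169 281  16   6  32] med [ 0.508  -0.3613  0.015 ] lo [ 0.4915 -0.3695  0.0093] hi [ 0.5216 -0.3512  0.0196]
scene white [ 240  305   93   95 4257] med [ 0.8749 -0.3416  0.1591] lo [ 0.794  -0.3692  0.0208] hi [ 0.9051 -0.2876  0.1625]
scene white [361 313   9   9  51] med [ 0.8414 -0.1115  0.0137] lo [ 0.8264 -0.1203  0.0004] hi [ 0.8464 -0.1034  0.0158]
scene white [149 321  36  36 950] med [ 0.635  -0.4387  0.0303] lo [ 0.598  -0.465   0.0024] hi [ 0.6554 -0.411   0.0346]
```

```bash
python3 - <<'E'
from h import *
for n in("top","scene"):
    z=np.load(f"{n}.npz");p,W=z["p"],z["W"]
    hsv=cv2.cvtColor(p,cv2.COLOR_BGR2HSV);H,S,V=[hsv[...,i].astype(int) for i in range(3)]
    m=(H>8)&(H<35)&(S>130)&(V>120)&(W[...,2]>.12)&(abs(W[...,0]-.475)<.08)&(W[...,1]>-.4)&(W[...,1]<-.2)
    w=W[m]; w=w[w[:,2]<.16]
    for _ in range(3):
        A=np.c_[w[:,:2],np.ones(len(w))];c,*_=np.linalg.lstsq(A,w[:,2],rcond=None);r=w[:,2]-A@c; w=w[abs(r)<.004]
    print(n,len(w),"plane",c,"z at y -.37,-.24",c@[.475,-.37,1],c@[.475,-.24,1])
    for y in np.arange(-.38,-.22,.01):
        s=w[abs(w[:,1]-y)<.005]
        if len(s): print(round(y,3),len(s),s[:,0].min(),s[:,0].max(),s[:,0].mean(),s[:,2].mean())
    print("yrange",w[:,1].min(),w[:,1].max())
    # tank rim circle  (z 0.07-.09 grey)
    m=(S<60)&(V>60)&(abs(W[...,0]-.475)<.08)&(abs(W[...,1]+.31)<.08)&(W[...,2]>.02)&(W[...,2]<.075)
    w=W[m]; A=np.c_[2*w[:,:2],np.ones(len(w))]; c,*_=np.linalg.lstsq(A,(w[:,:2]**2).sum(1),rcond=None); print("tank c",c[:2],"r",np.sqrt(c[2]+c[0]**2+c[1]**2),len(w))
    m=(H>100)&(H<135)&(S>90)&(abs(W[...,0]-.475)<.05)&(abs(W[...,1]+.31)<.05)&(W[...,2]>.08)
    w=W[m];print("cap",len(w));
    if len(w)>10: print(w.min(0),w.max(0))
E
```

```text
top 769 plane [-0.0043  0.0591  0.16  ] z at y -.37,-.24 0.13610490795057206 0.14379349484544313
-0.37 16 0.46245626009564905 0.4895903502146997 0.4744641586678919 0.13546211564352892
-0.36 43 0.4625449534792732 0.48721269695286135 0.47499216274758116 0.13667799025729985
-0.35 38 0.46271173109223895 0.4873701620892471 0.47406392427424887 0.13788008710448466
-0.34 62 0.4556028988284419 0.49732672671160244 0.4748482479056874 0.13807400044376814
-0.33 89 0.44599736965702985 0.5050501755315744 0.4749699429709315 0.13841003883521807
-0.32 97 0.44369142680243406 0.504993883305588 0.47438368661506264 0.1391250139724811
-0.31 99 0.4437780896279141 0.5051777157661823 0.474076725403434 0.1395225139339049
-0.3 92 0.4439940231704518 0.50523482032367 0.4740902610489556 0.1403707311593443
-0.29 71 0.4490227635566336 0.49807675715147676 0.4745042293603415 0.14056154796640127
-0.28 34 0.46145491927257576 0.4859570275656507 0.4735858260602863 0.14166509016525558
-0.27 32 0.46405705574286626 0.48131514159456507 0.47267761490136573 0.14156012455300726
-0.26 29 0.4642275228502414 0.481486932681338 0.473
[... 1250 characters left out ...]
415042 0.142614654163978
-0.28 35 0.4618186207331433 0.4931793248697714 0.4780207938060584 0.14313178130150594
-0.27 33 0.464940853907754 0.48640729868543875 0.4771499880587353 0.1433893256509342
-0.26 32 0.46348203921593656 0.48711686460041304 0.47766551838621857 0.14411587968566886
-0.25 31 0.46431046772330226 0.4863473171696615 0.47592982812358675 0.14456516659467503
-0.24 31 0.4644616967454166 0.4856342149793593 0.4768072753735705 0.1453148598256616
-0.23 4 0.4668285064251573 0.48257590007207724 0.47500553117371347 0.1450561006845079
yrange -0.3683216918699555 -0.2329523636479318
tank c [ 0.4761 -0.3132] r 0.0575325812421734 948
cap 132
[ 0.4699 -0.3378  0.0972] [ 0.5018 -0.3106  0.1254]
```

```bash
python3 - <<'E'
from h import *
p,r,o=pose(); print(p,r.as_matrix(),yaw(r),o["q"])
go([.4745,-.2445,.22],down(0)); go([.4745,-.2445,.22],down(np.pi))
go([.4745,-.2445,.22],down(-0.015));
E
```

```text
[0.2544 0.5153 0.2308] [[-0.0006  0.4429  0.8966]
 [-0.0008  0.8966 -0.4429]
 [-1.     -0.001  -0.0002]] 1.1120137240765797 [ 0.9057  0.1813  1.6075 -0.      1.3538 -0.2063]
now [0.2544 0.5153 0.2308] yaw 1.1120137240765797 shift cm [  1.1222 -58.3777  53.3794] rot [1.112  0.0004 0.001 ] F [0.7565 0.2396 0.1459] op 1.002 t 0.2
now [0.2544 0.5153 0.2308] yaw 1.1120137240765797 shift cm [  1.1222 -58.3777  53.3794] rot [-2.0296 -0.0011  0.0004] F [0.7565 0.2396 0.1459] op 1.002 t 0.2
now [0.2544 0.5153 0.2308] yaw 1.1120137240765797 shift cm [  1.1222 -58.3777  53.3794] rot [1.127  0.0004 0.001 ] F [0.7565 0.2396 0.1459] op 1.002 t 0.2
```

```bash
python3 -m creep '1 0 -4.4 4 0 0 0;1 0 -4.4 4 0 0 0;1 0 -4.4 4 0 0 0;1 0 -4.4 4 0 0 0;1 0 -4.4 4 0 0 0;1 0 -4.4 4 0 0 0;1 0 -4.4 4 0 0 0;1 0 -4.4 4 0 0 0;1 0 -4.4 4 0 0 0;1 0 -4.4 4 0 0 0'
python3 - <<'E'
from h import *
go([.4745,-.2445,.22],down(-0.015));
E
```

```text
time_s: 1.45
eef_pos: [0.4228, -0.0698, 0.2314]
eef_rot: [0.691, 0.158, 0.687, -0.158]
wrist_force: [1.5, 0.5, 0.0]
opening: 1.0
now [ 0.4228 -0.0698  0.2314] yaw 1.1206289302893633 shift cm [  1.2009 -13.4807  12.2522] rot [ 1.1356  0.0046 -0.0041] F [1.4835 0.5292 0.0092] op 1.0 t 1.45
```

```bash
python3 -m creep '.6 0 0 0 .18 0 0;.6 0 0 0 .18 0 0;.6 0 0 0 .18 0 0;.6 0 0 0 .18 0 0;.6 0 0 0 .18 0 0;.6 0 0 0 .18 0 0;.6 0 1.7 5.8 .06 0 0;.6 0 1.7 5.8 0 0 0;.6 0 1.7 5.8 0 0 0;.6 0 0 0 0 0 0'
python3 - <<'E'
from h import *
go([.4745,-.2445,.22],down(-0.015));
E
```

```text
time_s: 2.7
eef_pos: [0.4676, -0.2555, 0.2308]
eef_rot: [0.486, 0.516, 0.483, -0.514]
wrist_force: [0.3, 0.8, 0.6]
opening: 0.596
now [ 0.4676 -0.2555  0.2308] yaw -0.0618824944517191 shift cm [ 1.0847  0.6192 -1.1471] rot [-0.0469  0.0013 -0.0054] F [0.2622 0.8318 0.5898] op 0.596 t 2.7
```

Now descend to TCP z≈0.121, tongue between the pads.

```bash
python3 -m creep '.6 1 .6 -1.1 -.047 0 0;.6 4 0 0 0 0 0;.6 0 0 0 0 0 0'
python3 - <<'E'
from h import *
go([.4745,-.2445,.121],down(-0.015));
cloud("scene","s1");cloud("top","t1")
E
```

```text
time_s: 3.08
eef_pos: [0.4745, -0.2409, 0.1784]
eef_rot: [0.499, 0.503, 0.497, -0.501]
wrist_force: [0.7, 0.5, 0.9]
opening: 0.605
now [ 0.4745 -0.2409  0.1784] yaw -0.007673992964877934 shift cm [ 5.7407 -0.023   0.3663] rot [ 0.0073 -0.0008 -0.0043] F [0.6737 0.4607 0.863 ] op 0.605 t 3.075
```

View pics/s1.png

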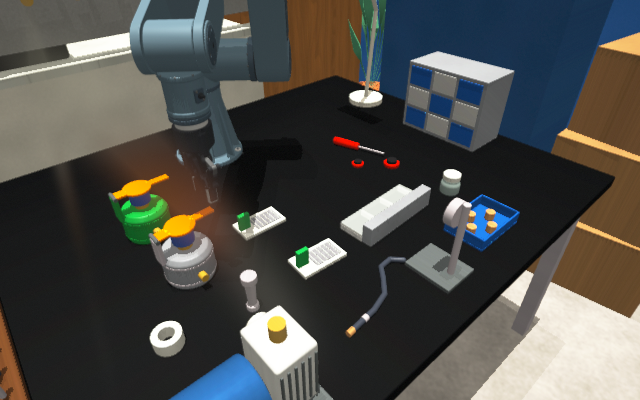

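```bash
python3 -m creep '.6 3 0 .37 0 0 0;.6 2.75 0 0 0 0 0;.6 0 0 0 0 0 0'; python3 - <<'E'
from h import *
go([.4745,-.2445,.121],down(-0.015));
E
python3 -m creep '0 0 0 0 0 0 0;0 0 0 0 0 0 0;0 0 0 0 0 0 0;0 0 0 0 0 0 0'
```

```text
time_s: 3.55
eef_pos: [0.4814, -0.2477, 0.1304]
eef_rot: [0.506, 0.503, 0.492, -0.499]
wrist_force: [0.4, 0.1, 1.3]
opening: 0.6
now [ 0.4814 -0.2477  0.1304] yaw -0.003866135938028519 shift cm [ 0.9283 -0.7052 -0.3275] rot [ 0.011   0.0106 -0.0186] F [0.4112 0.1489 1.2722] op 0.6 t 3.55
time_s: 4.05
eef_pos: [0.474, -0.248, 0.1334]
eef_rot: [0.504, 0.497, 0.497, -0.502]
wrist_force: [-0.8, 2.0, -1.6]
opening: 0.21
```

```bash
python3 - <<'E'
from h import *
go([.4745,-.2445,.121],down(-0.015));
p,r,o=pose();print(r.as_matrix(),o["q"],o["dq"])
p,W=cloud("scene","s2");cv2.imwrite("pics/s2c.png",cv2.resize(p[150:300,100:300],None,fx=4,fy=4))
E
```

```text
now [ 0.474  -0.248   0.1334] yaw 0.0011881962944628576 shift cm [ 1.2352  0.0527 -0.3629] rot [ 0.0162  0.0119 -0.0014] F [-0.7628  1.9944 -1.5909] op 0.21 t 4.05
[[ 0.0013  1.      0.0012]
 [-0.0119  0.0012 -0.9999]
 [-0.9999  0.0013  0.0119]] [-0.699   0.1989  1.7984 -0.0091  1.1357 -0.6964] [ 0.0008 -0.0123 -0.0015 -0.0037  0.0087 -0.0031]
```

View pics/s2c.png

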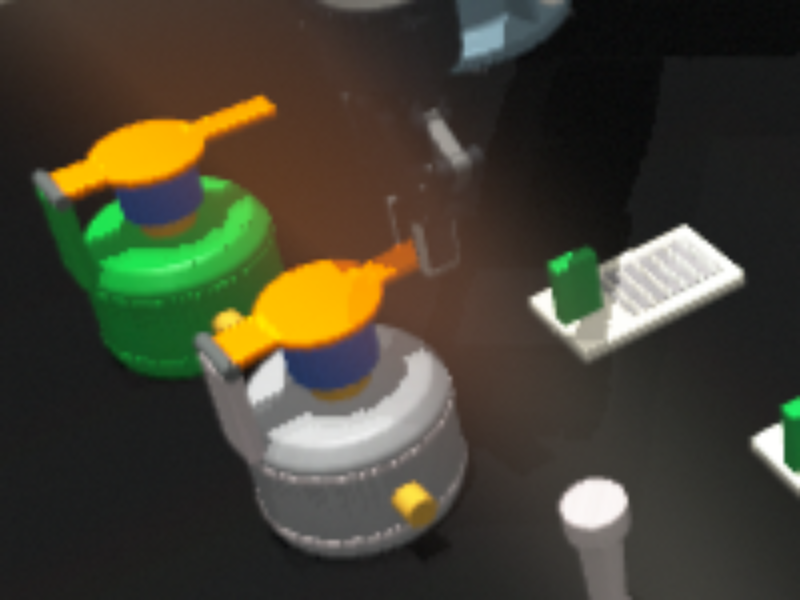

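```bash
python3 -m creep '.5 0 0 0 0 0 0;.5 0 0 0 0 0 0;.5 1 0 -.3 0 0 0;.5 .4 0 0 0 0 0;.5 0 0 0 0 0 0;0 0 0 0 0 0 0;0 0 0 0 0 0 0;0 0 0 0 0 0 0'; python3 - <<'E'
from h import *
go([.4745,-.2445,.121],down(-0.015));
E
```

```text
time_s: 5.1
eef_pos: [0.4738, -0.2456, 0.1193]
eef_rot: [0.504, 0.496, 0.497, -0.503]
wrist_force: [-0.0, 0.8, 2.1]
opening: 0.22
now [ 0.4738 -0.2456  0.1193] yaw 0.0020904535826147953 shift cm [-0.171   0.0691 -0.1059] rot [ 0.0171  0.0135 -0.0002] F [-0.0146  0.7784  2.0886] op 0.22 t 5.1
```

```bash
cat >> h.py <<'E'
H=np.array([.474,-.370,.134])
def arc(th0,th1,n,k,phi0=0,R=.126,gd=.0187):
    P=[]
    for th in np.linspace(th0,th1,n+1):
        phi=phi0+k*(th-th0); x=np.array([0,np.sin(phi),-np.cos(phi)]);z=np.array([0,-np.cos(phi),-np.sin(phi)])
        G=H+R*np.array([0,np.cos(th),np.sin(th)]); P.append((G+gd*x,x,z,phi,th))
    for a,b in zip(P,P[1:]):
        d=b[0]-a[0]; print("x %.2f z %.2f ay %.3f | th %.2f phi %.2f tcp %s"%(d@a[1]*100,d@a[2]*100,b[3]-a[3],b[4],b[3],b[0]))
E
python3 -c "
from h import *
arc(.06,1.56,10,.6)"
```

```text
x -1.88 z 0.09 ay 0.090 | th 0.21 phi 0.09 tcp [ 0.474  -0.2451  0.1416]
x -1.86 z 0.20 ay 0.090 | th 0.36 phi 0.18 tcp [ 0.474  -0.2487  0.16  ]
x -1.83 z 0.31 ay 0.090 | th 0.51 phi 0.27 tcp [ 0.474  -0.255   0.1775]
x -1.80 z 0.42 ay 0.090 | th 0.66 phi 0.36 tcp [ 0.474  -0.2639  0.1938]
x -1.76 z 0.52 ay 0.090 | th 0.81 phi 0.45 tcp [ 0.474  -0.275   0.2084]
x -1.72 z 0.63 ay 0.090 | th 0.96 phi 0.54 tcp [ 0.474  -0.2881  0.2212]
x -1.67 z 0.73 ay 0.090 | th 1.11 phi 0.63 tcp [ 0.474  -0.303   0.2317]
x -1.61 z 0.83 ay 0.090 | th 1.26 phi 0.72 tcp [ 0.474  -0.3191  0.2399]
x -1.55 z 0.92 ay 0.090 | th 1.41 phi 0.81 tcp [ 0.474  -0.3363  0.2455]
x -1.48 z 1.01 ay 0.090 | th 1.56 phi 0.90 tcp [ 0.474  -0.354   0.2484]
```

```bash
python3 -m creep '0 -1.9 0 .1 0 .09 0;0 -1.9 0 .2 0 .09 0;0 -1.85 0 .3 0 .09 0;0 0 0 0 0 0 0'; python3 -c "
from h import *
go([.474,-.255,.1775],down(0))
r=pose()[1].as_matrix();print('phi',np.arctan2(r[1,0],-r[2,0]))"
```

```text
time_s: 5.6
eef_pos: [0.4741, -0.2555, 0.1751]
eef_rot: [0.431, 0.561, 0.563, -0.428]
wrist_force: [0.3, 1.7, -1.4]
opening: 0.217
now [ 0.4741 -0.2555  0.1751] yaw 0.004277315174927475 shift cm [-0.223  -0.0122 -0.1085] rot [ 0.0044 -0.2648 -0.0007] F [ 0.3161  1.7096 -1.3875] op 0.217 t 5.6
phi 0.26477445089192625
```

Tracking well, low force. Continue.

```bash
python3 -m creep '0 -2 0 .3 0 .09 0;0 -1.8 0 .5 0 .09 0;0 -1.75 0 .6 0 .09 0;0 -1.7 0 .7 0 .09 0;0 -1.6 0 .8 0 .09 0;0 -1.6 0 .9 0 .09 0;0 -1.5 0 1.0 0 .09 0;0 0 0 0 0 0 0'; python3 -c "
from h import *
go([.474,-.354,.2484],down(0))
r=pose()[1].as_matrix();print('phi',np.arctan2(r[1,0],-r[2,0]),pose()[2]['q'])
p,W=cloud('scene','s3')
arc(1.5,2.4,6,.4,.9)"
```

```text
time_s: 6.6
eef_pos: [0.4763, -0.3469, 0.2473]
eef_rot: [0.227, 0.665, 0.673, -0.228]
wrist_force: [-2.4, 0.8, 2.4]
opening: 0.218
now [ 0.4763 -0.3469  0.2473] yaw 0.0104613209573612 shift cm [-0.6317 -0.2394  0.3455] rot [ 0.0076 -0.9152  0.009 ] F [-2.4173  0.7742  2.4084] op 0.218 t 6.6
phi 0.9152370358272599 [-1.0499  0.6953  1.1215  0.4688  2.1221 -0.9794]
x -1.48 z 1.07 ay 0.060 | th 1.65 phi 0.96 tcp [ 0.474  -0.3647  0.2489]
x -1.37 z 1.20 ay 0.060 | th 1.80 phi 1.02 tcp [ 0.474  -0.3827  0.2469]
x -1.24 z 1.31 ay 0.060 | th 1.95 phi 1.08 tcp [ 0.474  -0.4002  0.2422]
x -1.11 z 1.42 ay 0.060 | th 2.10 phi 1.14 tcp [ 0.474  -0.4166  0.235 ]
x -0.97 z 1.51 ay 0.060 | th 2.25 phi 1.20 tcp [ 0.474  -0.4317  0.2253]
x -0.82 z 1.59 ay 0.060 | th 2.40 phi 1.26 tcp [ 0.474  -0.4451  0.2134]
```

View pics/s3.png

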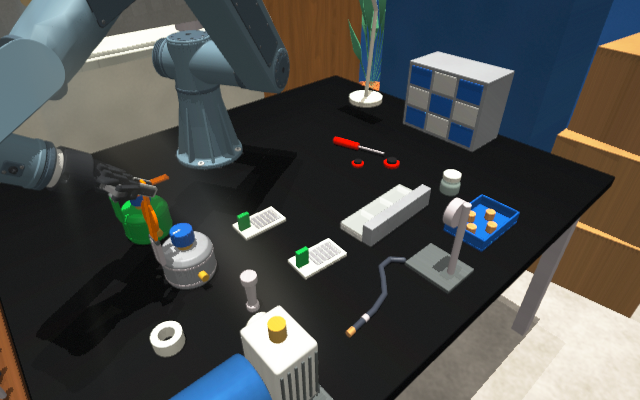

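```bash
python3 -m creep '0 -1.5 -.1 1.1 0 .06 0;0 -1.4 0 1.2 0 .06 0;0 -1.25 0 1.3 0 .06 0;0 0 0 0 0 0 0'; python3 -c "
from h import *
go([.474,-.4002,.2422],down(0))
r=pose()[1].as_matrix();print('phi',np.arctan2(r[1,0],-r[2,0]),pose()[2]['q'])"
```

```text
time_s: 7.15
eef_pos: [0.4777, -0.3975, 0.2409]
eef_rot: [0.164, 0.681, 0.694, -0.167]
wrist_force: [-3.1, -1.3, 2.9]
opening: 0.215
now [ 0.4777 -0.3975  0.2409] yaw 0.015713513916868215 shift cm [-0.2925 -0.3751  0.009 ] rot [ 0.0095 -1.0994  0.0161] F [-3.1494 -1.3003  2.9376] op 0.215 t 7.15
phi 1.0994046085986804 [-1.0954  0.9056  0.8902  0.5629  2.3167 -0.938 ]
```

```bash
python3 -m creep '0 -1.15 -.2 1.4 0 .06 0;0 -1.0 -.1 1.5 0 .06 0;0 -.85 0 1.6 0 .05 0;0 -.7 0 1.6 0 .04 0;0 0 0 0 0 0 0'; python3 -c "
from h import *
go([.474,-.4451,.2134],down(0))
r=pose()[1].as_matrix();print('phi',np.arctan2(r[1,0],-r[2,0]),pose()[2]['q'])
p,W=cloud('scene','s4');p,W=cloud('top','t4')"
```

```text
time_s: 7.78
eef_pos: [0.4786, -0.4518, 0.1978]
eef_rot: [0.088, 0.694, 0.708, -0.095]
wrist_force: [-4.3, -3.3, 0.6]
opening: 0.213
now [ 0.4786 -0.4518  0.1978] yaw 0.018383812163383834 shift cm [ 0.2571 -0.4686 -1.6782] rot [ 0.0076 -1.3118  0.0226] F [-4.257  -3.297   0.5776] op 0.213 t 7.775
phi 1.3119222776529573 [-1.1335  1.203   0.5792  0.7304  2.5167 -0.8174]
```

View pics/s4.png

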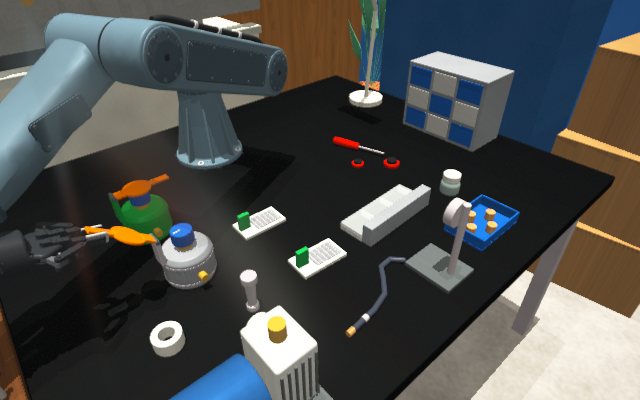

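```bash
python3 -m creep '.7 0 0 0 0 0 0;.7 0 0 0 0 0 0;.7 0 0 0 0 0 0;.7 -.6 0 -2 0 0 0;.7 -1 0 -4 0 0 0;.7 -1 0 -4 0 0 0;.7 -.5 0 -2 0 -.15 0;.7 0 0 -2 0 -.18 0'; python3 -c "
from h import *
go([.474,-.40,.30],down(0))
p,W=cloud('scene','s5');p,W=cloud('top','t5')"
```

```text
time_s: 8.88
eef_pos: [0.4817, -0.4409, 0.3443]
eef_rot: [0.204, 0.668, 0.684, -0.211]
wrist_force: [0.5, -0.3, 0.3]
opening: 0.702
now [ 0.4817 -0.4409  0.3443] yaw 0.018416034670148396 shift cm [ 5.8857 -0.6224  1.3806] rot [ 0.0093 -0.976   0.0233] F [ 0.509  -0.2597  0.3194] op 0.702 t 8.875
```

View pics/s5.png

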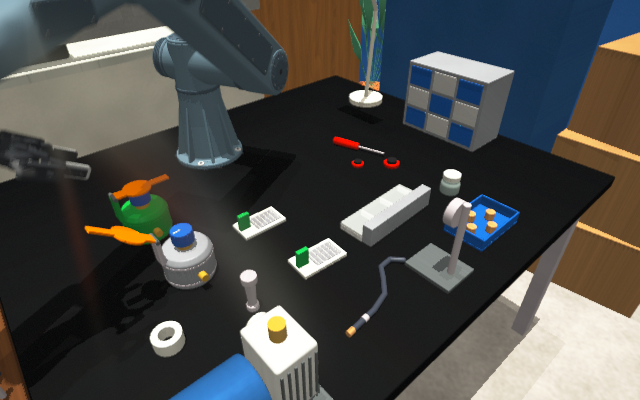

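```bash
python3 -m creep '.75 0 0 -1.5 0 -.17 0;.75 0 0 -1.5 0 -.17 0;.75 0 0 -1.5 0 -.17 0;.75 0 0 -1.5 0 -.17 0;.75 0 0 -1.5 0 -.17 0;.75 0 0 0 0 -.12 0;.75 0 0 0 -.18 0 0;.75 0 0 0 -.18 0 0;.75 0 0 0 -.18 0 0;.75 0 0 0 -.18 0 0'
python3 - <<'E'
from h import *
for n in("top","scene"):
    p,W=cloud(n,n+"6")
    hsv=cv2.cvtColor(p,cv2.COLOR_BGR2HSV);H_,S,V=[hsv[...,i].astype(int) for i in range(3)]
    m=(H_>100)&(H_<135)&(S>90)&(abs(W[...,0]-.475)<.06)&(abs(W[...,1]+.31)<.06)&(W[...,2]>.08)
    w=W[m]; t=w[w[:,2]>np.percentile(w[:,2],90)-.006]; print(n,len(w),"zmax",np.percentile(w[:,2],[50,90,98]),"mid",(t[:,:2].min(0)+t[:,:2].max(0))/2,np.ptp(t,axis=0))
go([.475,-.312,.2],down(-2.3)); print(pose()[2]["q"])
E
```

```text
time_s: 10.22
eef_pos: [0.4857, -0.3719, 0.4069]
eef_rot: [0.656, 0.275, 0.643, -0.286]
wrist_force: [-0.1, -0.7, -0.2]
opening: 0.749
top 390 zmax [0.1265 0.6786 0.7388] mid [ 0.4752 -0.3062] [0.1193 0.1002 0.0814]
scene 464 zmax [0.1259 0.1289 0.1297] mid [ 0.477 -0.314] [0.0507 0.046  0.0072]
now [ 0.4857 -0.3721  0.4069] yaw 0.7507952268140596 shift cm [20.5321  3.4822 -5.6169] rot [ 3.0507  0.0137 -0.0359] F [ 0.2249 -1.112  -0.03  ] op 0.749 t 10.325
[-0.8436  0.1651  1.2793 -0.0073  1.6731 -1.5953]
```

View pics/top6.png

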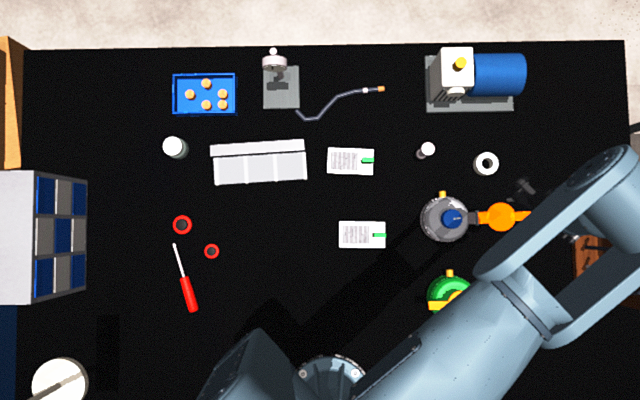

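```bash
python3 -m creep '.75 1 0 0 .18 0 0;.75 1 0 0 .18 0 0;.75 1 0 0 .18 0 0;.75 1 0 0 .18 0 0;.75 1 0 0 .18 0 0;.75 1 0 0 .18 0 0;.75 1 0 0 .18 0 0;.75 1 0 0 .18 0 0;.75 1 0 0 .18 0 0;.75 1 0 0 .18 0 0'
python3 -m creep '.75 1 0 0 .18 0 0;.75 1 0 0 .18 0 0;.75 1 0 0 .18 0 0;.75 1 0 0 .18 0 0;.75 1 0 0 .18 0 0;.75 0 0 0 0 0 0'
python3 - <<'E'
from h import *
go([.475,-.3125,.2],down(-2.2)); print(pose()[2]["q"])
E
```

```text
time_s: 11.58
eef_pos: [0.4894, -0.3706, 0.3112]
eef_rot: [0.162, 0.696, 0.148, -0.683]
wrist_force: [0.7, 0.0, 0.5]
opening: 0.748
time_s: 12.32
eef_pos: [0.4916, -0.3691, 0.2621]
eef_rot: [-0.173, 0.696, -0.175, -0.675]
wrist_force: [0.1, -0.2, -0.7]
opening: 0.752
now [ 0.4916 -0.3691  0.2621] yaw -2.0691031427851474 shift cm [ 6.1031 -4.1509  4.3459] rot [ 0.1308 -0.0288  0.0063] F [ 0.0962 -0.1592 -0.659 ] op 0.752 t 12.325
[-0.8442  0.2249  1.4924  0.0142  1.3984  1.2227]
```

```bash
python3 -m creep '.75 2 -4.15 4.35 0 -.03 0;.75 3.5 0 0 0 0 0;.75 0 0 0 0 0 0'
python3 - <<'E'
from h import *
go([.4755,-.3125,.093],down(-2.07)); print(pose()[2]["q"])
p,W=cloud("scene","s7");cv2.imwrite("pics/s7c.png",cv2.resize(p[150:300,70:270],None,fx=4,fy=4))
E
```

```text
time_s: 12.7
eef_pos: [0.475, -0.3125, 0.2086]
eef_rot: [-0.176, 0.687, -0.172, -0.684]
wrist_force: [-1.0, 0.2, 0.2]
opening: 0.751
now [ 0.475  -0.3125  0.2086] yaw -2.0677385570875133 shift cm [11.5604  0.0413 -0.0133] rot [ 0.0023 -0.0023  0.0055] F [-0.9845  0.1631  0.1977] op 0.751 t 12.7
[-0.7939  0.1864  1.6478  0.0061  1.3068  1.2722]
```

View pics/s7c.png

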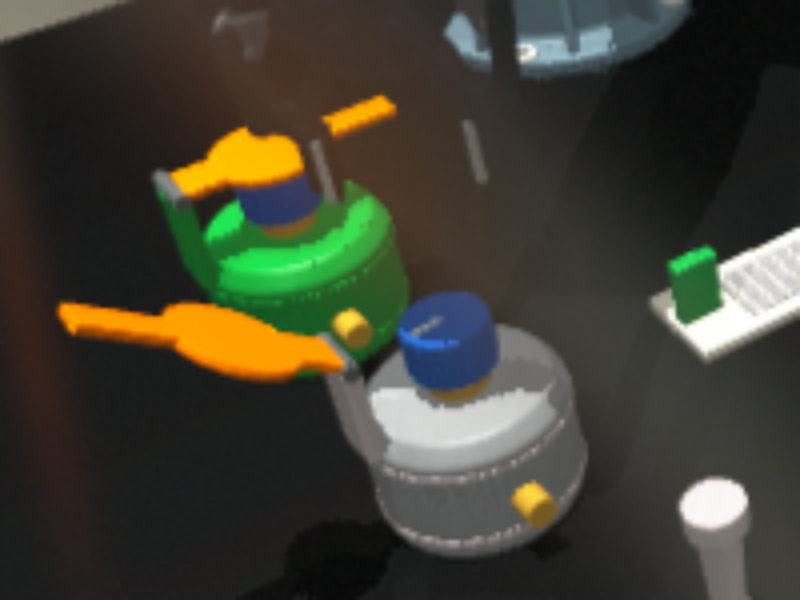

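```bash
python3 -m creep '.75 3 0 0 0 0 0;.75 3 0 0 0 0 0;.75 2 0 0 0 0 0;.75 0 0 0 0 0 0'
python3 - <<'E'
from h import *
go([.4755,-.3125,.094],down(-2.07))
E
```

```text
time_s: 13.25
eef_pos: [0.4819, -0.3195, 0.139]
eef_rot: [-0.173, 0.692, -0.175, -0.678]
wrist_force: [0.7, -0.2, -0.2]
opening: 0.752
now [ 0.4819 -0.3195  0.139 ] yaw -2.067990829954908 shift cm [ 4.4841 -0.3033  0.9911] rot [ 0.002  -0.0202  0.0015] F [ 0.7209 -0.2414 -0.1774] op 0.752 t 13.25
```

```bash
python3 -m creep '.75 1 -.3 1 0 -.02 0;.75 0 0 0 0 0 0;.75 2 0 0 0 0 0;.75 0 0 0 0 0 0'
python3 - <<'E'
from h import *
go([.4755,-.3125,.094],down(-2.07))
E
```

```text
time_s: 13.75
eef_pos: [0.4763, -0.314, 0.1114]
eef_rot: [-0.174, 0.687, -0.175, -0.684]
wrist_force: [-0.2, 0.3, 0.6]
opening: 0.753
now [ 0.4763 -0.314   0.1114] yaw -2.0681665048511224 shift cm [ 1.7433 -0.0891  0.152 ] rot [ 0.0018 -0.0052 -0.0002] F [-0.1596  0.3428  0.6012] op 0.753 t 13.75
```

```bash
python3 -m creep '.75 1.7 -.1 .15 0 0 0;.75 0 0 0 0 0 0;0 0 0 0 0 0 0;0 0 0 0 0 0 0;0 0 0 0 0 0 0;0 0 0 0 0 0 0'
python3 - <<'E'
from h import *
go([.4755,-.3125,.094],down(-2.07))
E
```

```text
time_s: 14.5
eef_pos: [0.475, -0.3138, 0.0942]
eef_rot: [-0.172, 0.687, -0.175, -0.684]
wrist_force: [-1.5, 0.5, -0.5]
opening: 0.544
now [ 0.475  -0.3138  0.0942] yaw -2.067877626670147 shift cm [ 0.0169 -0.1347  0.0152] rot [ 0.0021 -0.0053 -0.0029] F [-1.4956  0.4734 -0.4768] op 0.544 t 14.5
```

```bash
python3 -m creep '0 -.04 0 0 -.17 0 0;0 -.04 0 0 -.17 0 0;0 -.04 0 0 -.17 0 0;0 -.04 0 0 -.17 0 0'
python3 - <<'E'
from h import *
go([.475,-.3135,.0952],down(-1.39)); print(pose()[2]["torque"])
E
```

```text
time_s: 15.0
eef_pos: [0.4749, -0.314, 0.0959]
eef_rot: [0.074, 0.704, 0.07, -0.703]
wrist_force: [-1.2, 0.3, 0.4]
opening: 0.546
now [ 0.4749 -0.314   0.0959] yaw -1.3676845363883658 shift cm [ 0.067  -0.051  -0.0198] rot [ 0.0223 -0.0021 -0.006 ] F [-1.2417  0.3145  0.3979] op 0.546 t 15.0
[ 0.1469  0.2779 -0.1131]
```

```bash
python3 -m creep '0 -.04 0 0 -.17 0 0;0 -.04 0 0 -.17 0 0;0 -.04 0 0 -.17 0 0;0 -.04 0 0 -.17 0 0;0 -.04 0 0 -.17 0 0;0 -.04 0 0 -.17 0 0'
python3 - <<'E'
from h import *
go([.475,-.3135,.0978],down(-.35)); print(pose()[2]["torque"])
E
```

```text
time_s: 15.75
eef_pos: [0.4752, -0.3145, 0.0985]
eef_rot: [-0.418, -0.572, -0.413, 0.572]
wrist_force: [0.0, 0.2, 0.8]
opening: 0.549
now [ 0.4752 -0.3145  0.0985] yaw -0.31415713855553445 shift cm [ 0.0712 -0.0466 -0.091 ] rot [ 0.0358  0.0045 -0.0055] F [0.0278 0.1739 0.7693] op 0.549 t 15.75
[ 0.1359  0.238  -0.1262]
```

```bash
python3 -m creep '0 -.04 0 0 -.17 0 0;0 -.04 0 0 -.17 0 0;0 -.04 0 0 -.17 0 0;0 -.04 0 0 -.17 0 0'
python3 - <<'E'
from h import *
go([.475,-.3135,.100],down(.35)); print(pose()[2]["torque"])
E
python3 -m creep '0 -.04 0 0 -.15 0 0;0 0 0 0 0 0 0'
python3 - <<'E'
from h import *
go([.475,-.3135,.100],down(.35)); print(pose()[2]["torque"])
E
```

```text
time_s: 16.25
eef_pos: [0.4755, -0.3145, 0.1003]
eef_rot: [0.59, 0.393, 0.585, -0.395]
wrist_force: [-0.7, -0.4, 1.1]
opening: 0.548
now [ 0.4755 -0.3145  0.1003] yaw 0.3884711141009871 shift cm [ 0.0252 -0.0097 -0.1131] rot [ 0.0385  0.0073 -0.0018] F [-0.6814 -0.4129  1.0938] op 0.548 t 16.25
[ 0.1316  0.2517 -0.1147]
time_s: 16.5
eef_pos: [0.4756, -0.3145, 0.1007]
eef_rot: [0.618, 0.346, 0.613, -0.349]
wrist_force: [-0.9, -0.7, 0.1]
opening: 0.549
now [ 0.4756 -0.3145  0.1007] yaw 0.5428937898336933 shift cm [ 0.0669 -0.0016 -0.1175] rot [ 0.1929  0.0076 -0.0012] F [-0.937  -0.7375  0.0674] op 0.549 t 16.5
[0.1266 0.26   0.0713]
```

```bash
python3 -m creep '0 -.03 0 0 -.12 0 0;0 -.03 0 0 -.12 0 0'
python3 - <<'E'
from h import *
go([.475,-.3135,.100],down(.35)); print(pose()[2]["torque"])
E
```

```text
time_s: 16.75
eef_pos: [0.4762, -0.3149, 0.1013]
eef_rot: [0.655, 0.271, 0.649, -0.274]
wrist_force: [-0.1, -0.2, -4.1]
opening: 0.542
now [ 0.4762 -0.3149  0.1013] yaw 0.7785265222460908 shift cm [ 0.1249  0.0157 -0.1813] rot [ 0.4285  0.009  -0.0016] F [-0.0738 -0.2458 -4.0754] op 0.542 t 16.75
[ 0.0201 -0.0722 -1.8663]
```

```bash
python3 -m creep '.75 0 0 0 0 0 0;.75 0 0 0 0 0 0;.75 0 0 0 0 0 0;.75 -3 0 0 0 0 0;.75 -4 0 0 0 0 0;.75 -6 0 0 0 0 0;.75 -4 0 0 0 0 0;.75 0 0 0 0 0 0'
python3 - <<'E'
from h import *
for n in("top","scene"):
    p,W=cloud(n,n+"8")
    hsv=cv2.cvtColor(p,cv2.COLOR_BGR2HSV);H_,S,V=[hsv[...,i].astype(int) for i in range(3)]
    m=(H_>100)&(H_<135)&(S>90)&(abs(W[...,0]-.475)<.06)&(abs(W[...,1]+.31)<.06)&(W[...,2]>.08)&(W[...,2]<.15)
    w=W[m]; print(n,len(w),np.percentile(w[:,2],[50,90,98]) if len(w) else 0)
    cv2.imwrite("pics/c8"+n+".png",cv2.resize(p[150:300,70:270] if n=="scene" else p[120:260,310:520],None,fx=3.5,fy=3.5))
go([.44,-.14,.2],down(-np.pi)); print(pose()[2]["q"])
E
```

```text
time_s: 17.75
eef_pos: [0.4753, -0.3133, 0.276]
eef_rot: [0.653, 0.276, 0.647, -0.279]
wrist_force: [-1.4, -0.4, -1.1]
opening: 0.747
top 305 [0.1327 0.1359 0.1371]
scene 465 [0.1323 0.1356 0.1365]
now [ 0.474 -0.312  0.272] yaw 0.763756620044837 shift cm [  7.1576   9.444  -14.7852] rot [-2.3778  0.0007  0.0031] F [-0.0623 -0.4412 -1.0404] op 0.753 t 17.85
[-0.791   0.1303  1.5816 -0.0005  1.4272 -1.5547]
```

View pics/c8scene.png

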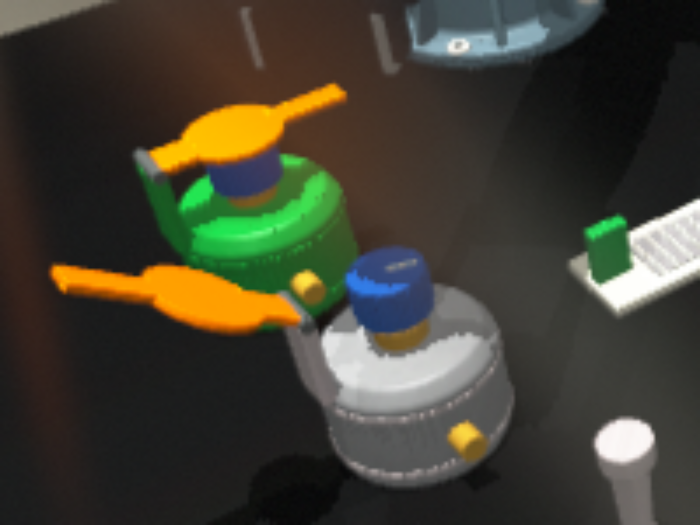

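View pics/top8.png

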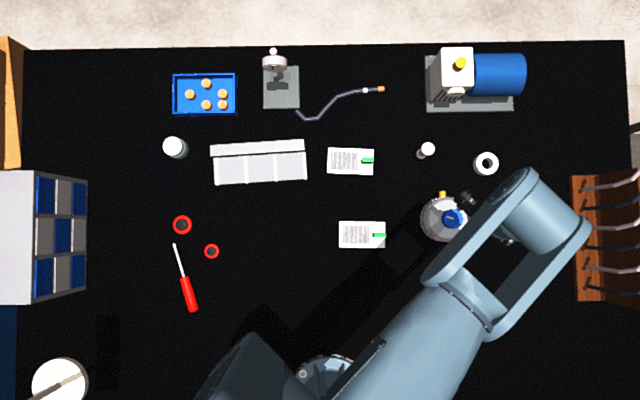

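```bash
python3 - <<'E'
from h import *
s=cv2.imread("pics/scene8.png");t=cv2.imread("pics/top8.png")
cv2.imwrite("pics/d1.png",cv2.resize(t[130:255,200:395],None,fx=4,fy=4,interpolation=cv2.INTER_CUBIC))
cv2.imwrite("pics/d2.png",cv2.resize(s[170:290,280:440],None,fx=5,fy=5,interpolation=cv2.INTER_CUBIC))
E
```

```text
(no output)
```

View pics/d1.png

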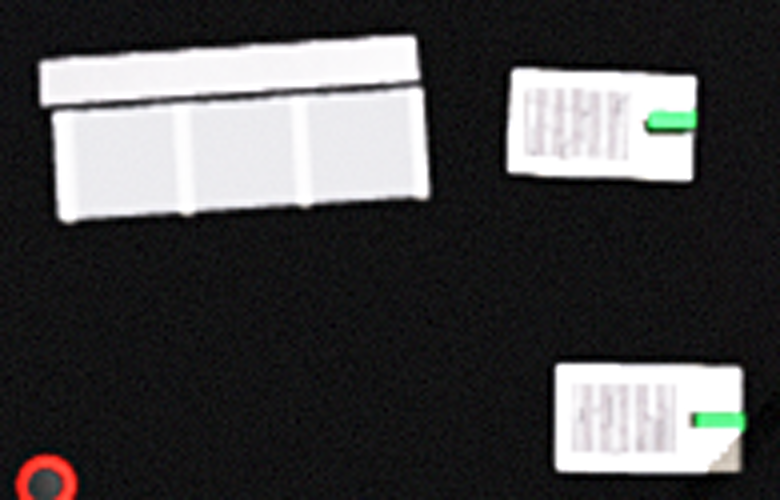

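View pics/d2.png

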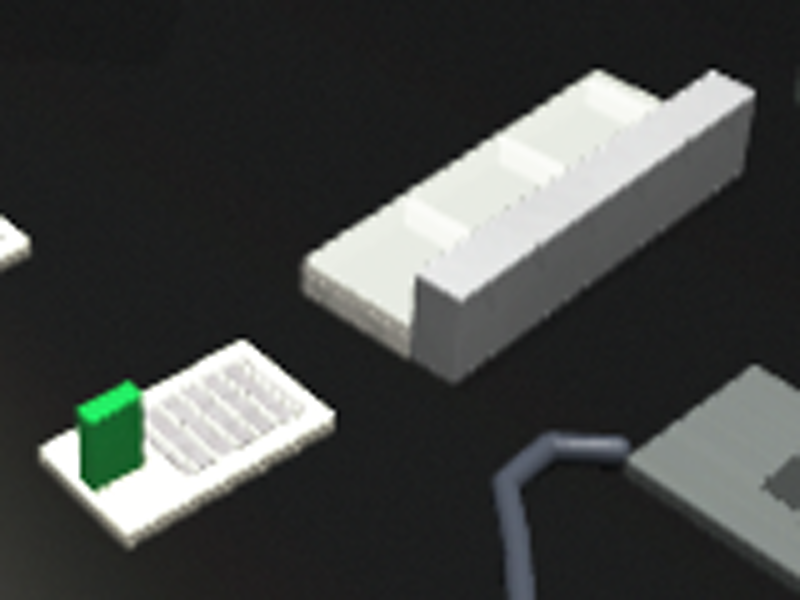

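```bash
cat >> h.py <<'E'
def plane_xy(n,uv,h):
    c=ctrl.calibration(n);K=c["mtx"];uv=np.atleast_2d(uv).astype(float)
    d=np.c_[(uv[:,0]-K[0,2])/K[0,0],(uv[:,1]-K[1,2])/K[1,1],np.ones(len(uv))]@c["R"]
    C=-c["R"].T@c["t"]; s=(h-C[2])/d[:,2]; return C[:2]+d[:,:2]*s[:,None]
def rect(n,m,h):
    nn,l,st,_=cv2.connectedComponentsWithStats(m.astype(np.uint8)); i=1+np.argmax(st[1:,4])
    m2=(l==i).astype(np.uint8); big=cv2.resize(m2*255,None,fx=4,fy=4,interpolation=cv2.INTER_LINEAR)>127
    v,u=np.nonzero(big); uv=np.c_[(u+.5)/4-.5,(v+.5)/4-.5]
    w=plane_xy(n,uv,h)
    (cx,cy),(a,b),ang=cv2.minAreaRect((w*1000).astype(np.float32))
    if a<b: a,b,ang=b,a,ang+90
    ang=(ang+90)%180-90
    return np.array([cx,cy])/1000,a,b,ang
def measure(n,p,W,plates=((.44,-.094),(.64,-.065)),R=.09):
    hsv=cv2.cvtColor(p,cv2.COLOR_BGR2HSV);H_,S,V=[hsv[...,i].astype(int) for i in range(3)]
    z=W[...,2]
    m=(V>90)&(S<70)&(z>.013)&(z<.034)&(W[...,0]>.54)&(W[...,0]<.72)&(W[...,1]>.02)&(W[...,1]<.34)
    print(n,"dock roof c,L,W,ang",*rect(n,m,.021))
    for q in plates:
        near=np.hypot(W[...,0]-q[0],W[...,1]-q[1])<R
        m=near&(((V>90)&(S<70)))&(z<.022)
        m=cv2.morphologyEx(m.astype(np.uint8),cv2.MORPH_CLOSE,np.ones((5,5)))
        print(n,"plate c,L,W,ang",*rect(n,m,.010))
        g=near&(H_>50)&(H_<85)&(S>120)&(V>60)
        gt=g&(z>.048); 
        if gt.sum()>5: print("   fin top",*rect(n,gt,.055), gt.sum())
E
python3 - <<'E'
from h import *
for n in("top","scene"):
    p,W=cloud(n); measure(n,p,W)
E
```

```text
top dock roof c,L,W,ang [0.6218 0.1785] 253.09877014160156 78.81571197509766 -87.03632283210754
top plate c,L,W,ang [ 0.4363 -0.0964] 127.7497329711914 75.40838623046875 89.02046966552734
   fin top [ 0.4352 -0.1403] 28.267351150512695 12.454229354858398 88.64950561523438 44
top plate c,L,W,ang [ 0.6389 -0.0675] 130.37484741210938 76.60062408447266 86.86842346191406
   fin top [ 0.6342 -0.1132] 28.596981048583984 12.703831672668457 88.99246978759766 44
scene dock roof c,L,W,ang [0.6107 0.1745] 269.1387939453125 79.8690414428711 -79.66147708892822
scene plate c,L,W,ang [ 0.4415 -0.0967] 132.32147216796875 82.4725570678711 88.34675598144531
   fin top [ 0.4417 -0.1414] 32.5051383972168 24.932342529296875 87.4249267578125 63
scene plate c,L,W,ang [ 0.6439 -0.069 ] 132.55908203125 81.375732421875 86.81884765625
   fin top [ 0.6415 -0.1147] 35.01243591308594 21.21112823486328 85.42268371582031 80
```

```bash
python3 -m creep '.5 0 0 0 .16 0 0;.5 0 0 0 .16 0 0;.5 0 0 0 .16 0 0;.5 0 0 0 .16 0 0;.5 0 0 0 .16 0 0;.5 1 -.9 -4.3 0 0 0;.5 1 -.9 -4.3 0 0 0;.5 2 -.9 -4.3 0 0 0;.5 2 -.9 -4.3 0 0 0;.5 0 0 0 0 0 0'
python3 - <<'E'
from h import *
go([.436,-.1405,.016],down(-.017)); print(pose()[2]["q"])
E
```

```text
time_s: 19.2
eef_pos: [0.4381, -0.1257, 0.1906]
eef_rot: [-0.469, -0.515, -0.495, 0.518]
wrist_force: [-0.7, -0.6, -0.1]
opening: 0.496
now [ 0.4381 -0.1257  0.1906] yaw -0.06890680601248252 shift cm [17.416   0.4116  1.8702] rot [-0.0522 -0.0227  0.0294] F [-0.7373 -0.6393 -0.0797] op 0.496 t 19.2
[-0.545  -0.0236  1.9127  0.006   1.2892 -0.4776]
```

```bash
python3 -m creep '.5 3 .1 1.4 -.05 -.02 .03;.5 4 0 0 0 0 0;.5 0 0 0 0 0 0'
python3 - <<'E'
from h import *
go([.436,-.1405,.016],down(-.017))
E
```

```text
time_s: 19.58
eef_pos: [0.437, -0.1403, 0.1174]
eef_rot: [0.495, 0.505, 0.496, -0.504]
wrist_force: [0.4, 0.6, 0.1]
opening: 0.499
now [ 0.437  -0.1403  0.1174] yaw -0.017325034539081557 shift cm [10.1439 -0.0981  0.048 ] rot [-0.0003 -0.0021  0.0005] F [0.3789 0.5715 0.0924] op 0.499 t 19.575
```

```bash
python3 -m creep '.5 4 -.1 0 0 0 0;.5 0 0 0 0 0 0;.5 3 0 0 0 0 0;.5 0 0 0 0 0 0'
python3 - <<'E'
from h import *
go([.436,-.1405,.016],down(-.017))
E
```

```text
time_s: 20.08
eef_pos: [0.4412, -0.1449, 0.0531]
eef_rot: [0.497, 0.506, 0.493, -0.504]
wrist_force: [-0.4, 0.3, -0.0]
opening: 0.501
now [ 0.4412 -0.1449  0.0531] yaw -0.019140536090795954 shift cm [ 3.71   -0.5485 -0.4439] rot [-0.0021  0.0027 -0.0064] F [-0.444   0.347  -0.0466] op 0.501 t 20.075
```

```bash
python3 -m creep '.5 0 -.5 -.4 0 0 0;.5 0 0 0 0 0 0;.5 1.8 0 0 0 0 0;.5 1.7 0 0 0 0 0;.5 0 0 0 0 0 0'
python3 - <<'E'
from h import *
go([.436,-.1405,.016],down(-.017))
p,W=cloud("scene","s9");cv2.imwrite("pics/s9c.png",cv2.resize(p[170:270,200:340],None,fx=5,fy=5))
E
```

```text
time_s: 20.7
eef_pos: [0.4422, -0.1443, 0.026]
eef_rot: [0.502, 0.507, 0.488, -0.503]
wrist_force: [0.0, 1.0, -0.5]
opening: 0.5
now [ 0.4422 -0.1443  0.026 ] yaw -0.018441914557613272 shift cm [ 0.9821 -0.6431 -0.3782] rot [-0.0015  0.0102 -0.0185] F [ 0.0263  0.9909 -0.5361] op 0.5 t 20.7
```

View pics/s9c.png

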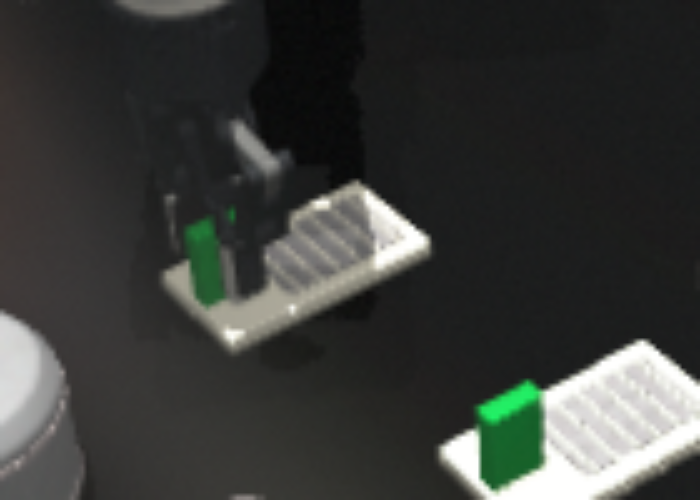

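```bash
python3 -m creep '.5 .5 -.6 -.4 0 .01 -.018;.5 0 0 0 0 0 0;.5 .4 0 0 0 0 0;.5 0 0 0 0 0 0'
python3 - <<'E'
from h import *
go([.436,-.1405,.016],down(-.017))
E
```

```text
time_s: 21.25
eef_pos: [0.4379, -0.1411, 0.0191]
eef_rot: [0.497, 0.505, 0.494, -0.504]
wrist_force: [-0.1, -0.6, 0.2]
opening: 0.499
now [ 0.4379 -0.1411  0.0191] yaw -0.01832053688656534 shift cm [ 0.3136 -0.1952 -0.0583] rot [-0.0013  0.0021 -0.0034] F [-0.0646 -0.6424  0.2215] op 0.499 t 21.25
```

```bash
python3 -m creep '.5 .1 -.2 0 0 0 0;0 0 0 0 0 0 0;0 0 0 0 0 0 0;0 0 0 0 0 0 0;0 0 0 0 0 0 0'
python3 - <<'E'
from h import *
go([.436,-.1405,.016],down(-.017))
E
python3 -m creep '0 -1 0 0 0 0 0;0 -1 0 0 0 0 0;0 0 0 0 0 0 0'
python3 - <<'E'
from h import *
go([.436,-.1405,.036],down(-.017))
p,W=cloud("scene","s10");cv2.imwrite("pics/s10c.png",cv2.resize(p[170:270,200:340],None,fx=5,fy=5))
E
```

```text
time_s: 21.88
eef_pos: [0.4359, -0.1411, 0.0182]
eef_rot: [0.497, 0.505, 0.494, -0.504]
wrist_force: [0.3, 0.2, -0.5]
opening: 0.136
now [ 0.4359 -0.1411  0.0182] yaw -0.018187144358729732 shift cm [ 0.2207  0.0094 -0.0657] rot [-0.0012  0.0022 -0.0035] F [ 0.2907  0.2258 -0.4895] op 0.136 t 21.875
time_s: 22.25
eef_pos: [0.4356, -0.141, 0.0394]
eef_rot: [0.497, 0.505, 0.494, -0.504]
wrist_force: [0.4, -0.4, -2.3]
opening: 0.135
now [ 0.4356 -0.141   0.0394] yaw -0.018141592911550694 shift cm [ 0.3445  0.0401 -0.0476] rot [-0.0011  0.002  -0.0031] F [ 0.449  -0.3818 -2.2727] op 0.135 t 22.25
```

View pics/s10c.png

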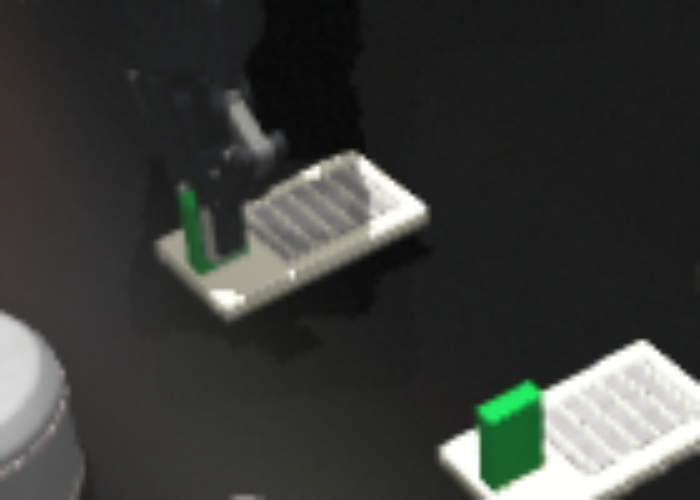

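```bash
python3 -m creep '0 -1 0 0 .1 0 0;0 0 0 0 .175 0 0;0 0 0 0 .175 0 0;0 0 0 0 .175 0 0;0 0 0 0 .175 0 0;0 0 0 0 .175 0 0;0 0 0 0 .175 0 0;0 0 0 0 .175 0 0;0 0 0 0 .1 0 0;0 0 0 0 0 0 0'
python3 - <<'E'
from h import *
go([.4614,.17,.05],down(-1.519))
p,W=cloud("scene","s11");cloud("top","t11")
E
```

```text
time_s: 23.55
eef_pos: [0.4327, -0.1392, 0.0474]
eef_rot: [-0.028, -0.706, -0.029, 0.707]
wrist_force: [0.1, 0.2, -2.7]
opening: 0.136
now [ 0.4327 -0.1392  0.0474] yaw -1.4896626897802583 shift cm [ -0.2315 -30.5885  -5.3658] rot [0.0293 0.0018 0.0012] F [ 0.09    0.2286 -2.6805] op 0.136 t 23.55
```

View pics/s11.png

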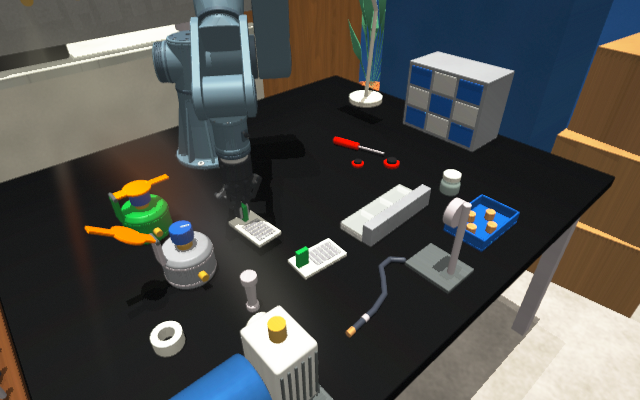

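```bash
python3 -m creep '0 0 -3.8 -.5 .03 0 0;0 0 -3.8 -.5 0 0 0;0 0 -3.8 -.5 0 0 0;0 0 -3.8 -.5 0 0 0;0 0 -3.8 -.5 0 0 0;0 0 -3.8 -.5 0 0 0;0 0 -3.8 -.5 0 0 0;0 0 -2 -.3 0 0 0;0 0 0 0 0 0 0'
python3 - <<'E'
from h import *
go([.4614,.17,.05],down(-1.519))
p,W=cloud("scene","s12");cloud("top","t12")
E
```

```text
time_s: 24.78
eef_pos: [0.4548, 0.1565, 0.048]
eef_rot: [0.023, 0.707, 0.023, -0.706]
wrist_force: [-0.0, 0.5, -1.9]
opening: 0.134
now [0.4548 0.1565 0.048 ] yaw -1.5047092214407813 shift cm [-0.1946 -1.3007 -0.7469] rot [ 0.0143 -0.0007  0.0003] F [-0.0326  0.48   -1.9471] op 0.134 t 24.775
```

View pics/t12.png

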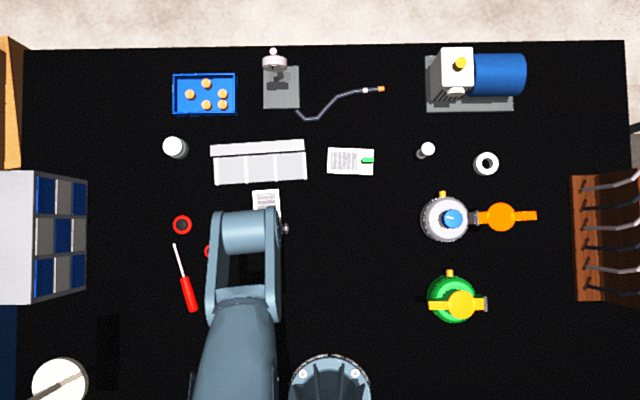

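```bash
python3 -m creep '0 0 -1.3 -.3 .014 0 0;0 0 0 0 0 0 0;0 1.5 0 0 0 0 0;0 1.0 0 0 0 0 0;0 0 0 0 0 0 0'
python3 - <<'E'
from h import *
go([.4614,.17,.0185],down(-1.519))
for n in ("scene","top"):
    p,W=cloud(n,n+"13")
    cv2.imwrite("pics/c13"+n+".png",cv2.resize(p[160:280,260:440] if n=="scene" else p[130:230,190:330],None,fx=4,fy=4,interpolation=cv2.INTER_CUBIC))
E
```

```text
time_s: 25.5
eef_pos: [0.4562, 0.1644, 0.0204]
eef_rot: [-0.017, -0.706, -0.016, 0.708]
wrist_force: [-0.1, -0.4, -1.8]
opening: 0.133
now [0.4562 0.1644 0.0204] yaw -1.5235089804991955 shift cm [ 0.187  -0.534  -0.5466] rot [-0.0045  0.002  -0.0012] F [-0.0622 -0.3664 -1.7848] op 0.133 t 25.5
```

View pics/c13top.png

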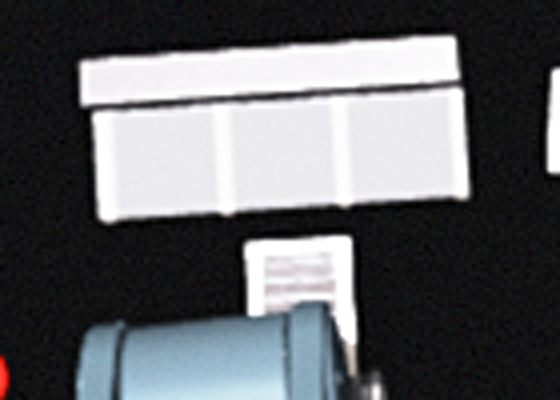

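View pics/c13scene.png

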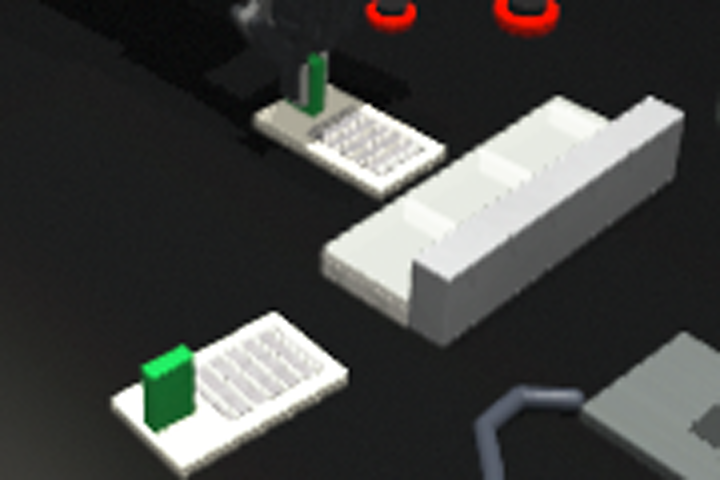

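```bash
python3 - <<'E'
from h import *
f=lambda u,v:((u+.5)/4-.5+190,(v+.5)/4-.5+130)
w=plane_xy("top",[f(96,221),f(470,197),f(113.5,218),f(225,213),f(344.5,207),f(459,199)],.021)  # approximations
print("dock corners/walls\n",w)
d=w[0]-w[1];print(np.linalg.norm(d),np.degrees(np.arctan2(d[1],d[0])))
print("plate",plane_xy("top",[f(246,241),f(351,237)],.010))
p,W=cloud("top"); measure("top",p,W,plates=((.52,.17),),R=.075)
E
```

```text
dock corners/walls
 [[0.578  0.3056]
 [0.59   0.0507]
 [0.5798 0.2937]
 [0.5819 0.2177]
 [0.5846 0.1362]
 [0.5887 0.0582]]
0.25521545795518596 92.68903960618269
plate [[0.5634 0.2053]
 [0.5649 0.1332]]
top dock roof c,L,W,ang [0.6218 0.1786] 252.91664123535156 79.19357299804688 -87.03374314308167
top plate c,L,W,ang [0.5185 0.1691] 95.52883911132812 76.20073699951172 -0.6120376586914062
```

```bash
python3 -m creep '0 0 -.6 -.8 0 0 0;0 0 0 0 0 0 0'
python3 - <<'E'
from h import *
go([.466,.1715,.0185],down(-1.521))
p,W=cloud("top","t14")
cv2.imwrite("pics/c14.png",cv2.resize(p[150:215,200:320],None,fx=6.5,fy=6.5,interpolation=cv2.INTER_CUBIC))
g=p.astype(float).mean(2)
def edges(v,u0,u1):
    r=g[v,u0:u1]; d=np.diff(r); return [(round(u0+i+.5,1),round(d[i])) for i in range(len(d)) if abs(d[i])>25]
for v in (192,194,196): print(v,edges(v,245,290),g[v,248:284].astype(int))
for v in (168,174): print(v,g[v,208:312].astype(int))
E
```

```text
time_s: 25.9
eef_pos: [0.4664, 0.1718, 0.0224]
eef_rot: [0.017, 0.708, 0.017, -0.706]
wrist_force: [0.2, 0.3, -2.0]
opening: 0.128
now [0.4664 0.1718 0.0224] yaw -1.5231612854495697 shift cm [0.3919 0.029  0.0471] rot [-0.0022 -0.0024 -0.0008] F [ 0.2097  0.337  -1.9529] op 0.128 t 25.9
192 [(247.5, 101), (248.5, 141), (274.5, -176), (275.5, -78)] [114 255 255 255 255 247 247 242 239 243 242 241 237 231 230 228 225 228
 225 227 229 225 233 255 255 255 255  78   0   9  14  18  20  17  19  14]
194 [(247.5, 79), (248.5, 176), (252.5, -32), (274.5, -164), (275.5, -91)] [ 78 255 255 255 255 223 215 215 216 219 219 217 211 213 218 211 213 217
 220 225 231 231 231 255 255 255 255  91   0  18  12  18  17  15  13  16]
196 [(247.5, 71), (248.5, 184), (270.5, 57), (274.5, -154), (275.5, -100)] [ 71 255 255 255 255 239 238 237 242 247 251 250 246 248 249 248 244 233
 224 219 223 215 197 254 255 255 255 101   1  10  20  18  20  15  13  25]
168 [ 16  23  17  10  17 103 245 255 254 252 244 238 235 236 234 235 236 235
 236 236 234 235 235 237 236 236 236 235 236 236 237 235 236 235 235 240
 250 253 252 249 239 236 234 235 236 235 237 236 236 235 236 236 236 235
 236 235 236 236 235 236 236 236 235 236 236 245 252 253 251 243 236 234
 237 236 236 235 237 235 236 236 236 235 236 235 236 235 235 236 235 236
 236 237 235 235 239 249 255 255 198  41   9  16  13  18]
174 [ 18  19  19  13  10  57 224 255 254 252 248 239 236 235 235 236 235 235
 236 235 236 236 236 237 236 237 237 235 237 236 236 236 236 236 235 235
 246 252 253 250 241 235 235 234 234 237 237 235 237 236 235 236 236 236
 235 235 234 236 237 236 236 236 235 236 236 241 250 253 252 247 235 234
 235 237 236 237 236 236 236 235 236 236 236 235 236 236 236 236 236 237
 235 237 234 236 236 245 253 255 252  75   3  14  15  17]
```

View pics/c14.png

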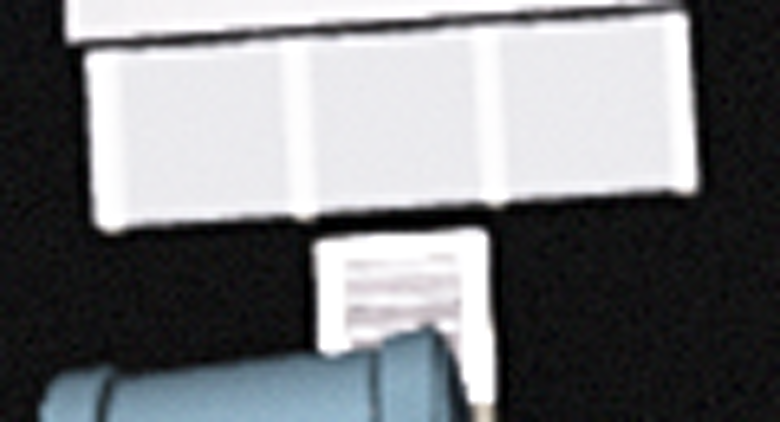

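```bash
python3 -m creep '0 .2 .15 0 0 0 0;0 .15 0 0 0 0 0;0 0 0 0 0 0 0'
python3 - <<'E'
from h import *
go([.466,.1704,.0185],down(-1.521))
p,W=cloud("top","t15")
g=p.astype(float).mean(2)
for v in (192,194,196): print(v,g[v,246:280].astype(int))
E
```

```text
time_s: 26.32
eef_pos: [0.4657, 0.1701, 0.0185]
eef_rot: [0.017, 0.707, 0.017, -0.706]
wrist_force: [-0.1, -0.9, -2.9]
opening: 0.132
now [0.4657 0.1701 0.0185] yaw -1.522707991149431 shift cm [ 0.0022 -0.0276 -0.032 ] rot [-0.0017 -0.0013 -0.0011] F [-0.133 -0.92  -2.933] op 0.132 t 26.325
192 [ 19   8  21 151 255 255 255 255 246 244 247 253 253 252 249 249 249 241
 241 248 250 247 245 240 236 248 255 255 255 255  87   0  16  16]
194 [ 21   8  15 137 255 255 255 255 223 218 219 217 219 216 216 218 217 216
 213 215 213 207 207 214 209 214 254 255 255 255  82   0  12  17]
196 [ 17  12   4  81 255 255 255 255 235 235 237 235 235 235 236 240 241 244
 245 245 248 249 249 249 247 235 254 255 255 255  84   0  14  18]
```

```bash
python3 -m creep '0 0 -.05 -.7 0 0 0;0 0 0 -.6 0 0 0;0 0 0 -.6 0 0 0;0 0 0 0 0 0 0'
python3 - <<'E'
from h import *
al=.0498
p,r,o=pose(); s=(p[0]-.466)/np.cos(al); 
go([p[0],.1706+s*np.sin(al),.0185],down(-1.521)); print(o["torque"])
E
```

```text
time_s: 26.88
eef_pos: [0.4867, 0.1716, 0.0188]
eef_rot: [0.017, 0.708, 0.017, -0.706]
wrist_force: [-0.0, 0.1, -1.9]
opening: 0.134
now [0.4867 0.1716 0.0188] yaw -1.5228107139429603 shift cm [ 0.0342 -0.0031 -0.0001] rot [-0.0018 -0.0023 -0.001 ] F [-0.0271  0.1184 -1.9335] op 0.134 t 26.875
[ 0.0154  0.0786 -0.0517]
```

```bash
python3 -m creep '0 0 0 -.7 0 0 0;0 0 0 -.7 0 0 0;0 0 0 -.7 0 0 0;0 0 0 0 0 0 0'
python3 - <<'E'
from h import *
al=.0498
p,r,o=pose(); s=(p[0]-.466)/np.cos(al); 
go([p[0],.1706+s*np.sin(al),.0185],down(-1.521)); print(o["torque"])
p,W=cloud("top","t16")
cv2.imwrite("pics/c16.png",cv2.resize(p[140:215,200:320],None,fx=6,fy=6,interpolation=cv2.INTER_CUBIC))
E
```

```text
time_s: 27.38
eef_pos: [0.5093, 0.1727, 0.0188]
eef_rot: [0.017, 0.708, 0.017, -0.706]
wrist_force: [-0.4, 1.1, -1.7]
opening: 0.131
now [0.5093 0.1727 0.0188] yaw -1.5229217299304556 shift cm [ 0.0292 -0.0092 -0.0004] rot [-0.0019 -0.0023 -0.001 ] F [-0.4425  1.0879 -1.7412] op 0.131 t 27.375
[-0.0445  0.0829  0.0006]
```

View pics/c16.png

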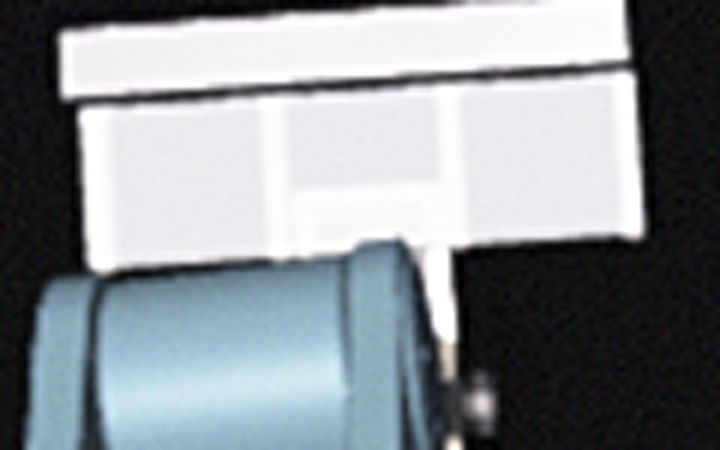

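The plate is about halfway in the middle bay and centred between its walls, with no side force. On to the stop.

```bash
python3 -m creep '0 0 0 -.7 0 0 0;0 0 0 -.7 0 0 0;0 0 0 -.7 0 0 0;0 0 0 -.7 0 0 0;0 0 0 -.7 0 0 0;0 0 0 0 0 0 0'
python3 - <<'E'
from h import *
al=.0498
p,r,o=pose(); s=(p[0]-.466)/np.cos(al); 
go([p[0],.1706+s*np.sin(al),.0185],down(-1.521)); print(o["torque"])
E
```

```text
time_s: 28.18
eef_pos: [0.5462, 0.1744, 0.0186]
eef_rot: [0.017, 0.707, 0.017, -0.706]
wrist_force: [-0.1, -0.1, -2.7]
opening: 0.137
now [0.5462 0.1744 0.0186] yaw -1.5228518868792948 shift cm [ 0.0093 -0.019  -0.0009] rot [-0.0019 -0.0016 -0.001 ] F [-0.088  -0.0927 -2.7469] op 0.137 t 28.175
[-0.0006  0.1376 -0.0233]
```

```bash
python3 -m creep '0 0 0 -.3 0 0 0;0 0 0 -.3 0 0 0;0 0 0 -.3 0 0 0'
python3 - <<'E'
from h import *
go([.5513,.1748,.0185],down(-1.521))
E
python3 -m creep '0 0 0 -.3 0 0 0;0 0 0 -.3 0 0 0'
```

```text
time_s: 28.55
eef_pos: [0.5521, 0.1746, 0.0181]
eef_rot: [-0.018, -0.705, -0.017, 0.709]
wrist_force: [-18.3, -3.4, 15.5]
opening: 0.137
now [0.5521 0.1746 0.0181] yaw -1.52216780440068 shift cm [-0.0366 -0.0216  0.0787] rot [-0.0012  0.0062 -0.0017] F [-18.3238  -3.3533  15.5086] op 0.137 t 28.55
time_s: 28.8
eef_pos: [0.552, 0.1743, 0.0182]
eef_rot: [-0.019, -0.7, -0.016, 0.714]
wrist_force: [-13.9, -2.9, 10.5]
opening: 0.135
```

```bash
python3 -m creep '.4 0 0 0 0 0 0;.4 0 0 0 0 0 0;.4 0 0 0 0 0 0;.4 -2 0 0 0 0 0;.4 -4 0 0 0 0 0;.4 -5 0 0 0 0 0;.4 -5 0 0 0 0 0;.4 0 1 4 0 0 0;.4 0 2 5 0 0 0;.4 0 3 4 0 0 0'
python3 - <<'E'
from h import *
p,W=cloud("top","t17")
measure("top",p,W,plates=((.636,-.065),))
cloud("scene","s17")
go([.6365,-.114,.15],down(-.05))
print(pose()[2]["q"])
E
```

```text
time_s: 30.05
eef_pos: [0.4317, 0.1086, 0.1964]
eef_rot: [-0.019, -0.706, -0.017, 0.708]
wrist_force: [-0.4, -1.8, 0.9]
opening: 0.399
top dock roof c,L,W,ang [0.6172 0.1783] 253.30784606933594 87.59247589111328 -87.22881984710693
top plate c,L,W,ang [ 0.6389 -0.0673] 130.029052734375 76.60062408447266 86.86842346191406
   fin top [ 0.6342 -0.1119] 31.2413387298584 12.703831672668457 88.99246978759766 45
now [0.4294 0.1075 0.1955] yaw -1.521479810647384 shift cm [  4.5143  23.1228 -19.6169] rot [-1.4715  0.0075  0.0014] F [-0.2875 -0.6139 -0.2166] op 0.401 t 30.15
[-0.0212 -0.0831  1.9582 -0.0042  1.2722  1.5016]
```

View pics/t17.png

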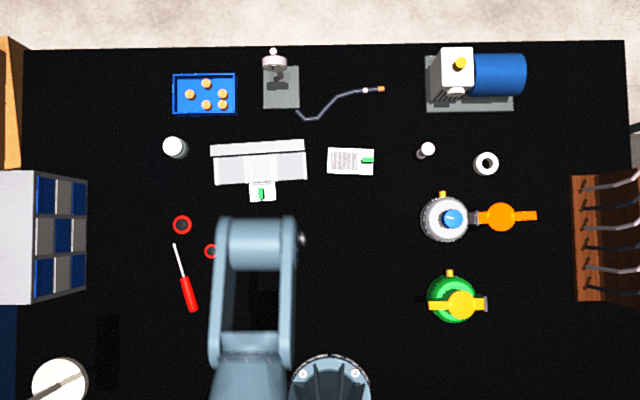

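View pics/s17.png

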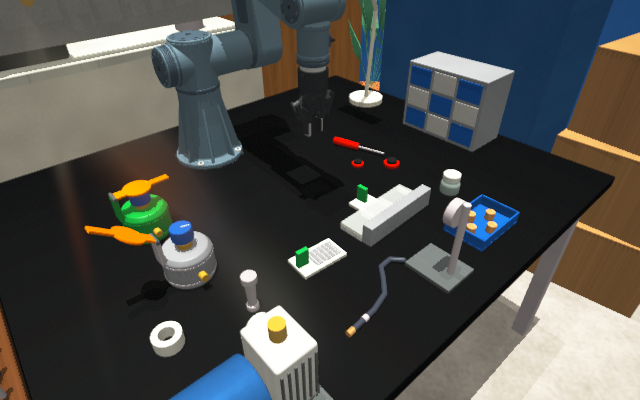

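```bash
python3 -m creep '.5 0 0 0 -.18 0 0;.5 0 0 0 -.18 0 0;.5 0 0 0 -.18 0 0;.5 0 0 0 -.18 0 0;.5 0 0 0 -.18 0 0;.5 0 0 0 -.18 0 0;.5 0 0 0 -.18 0 0;.5 0 0 0 -.18 0 0;.5 0 0 0 0 0 0'
python3 - <<'E'
from h import *
go([.6355,-.112,.15],down(-.055))
E
```

```text
time_s: 31.28
eef_pos: [0.4377, 0.1089, 0.2087]
eef_rot: [0.495, 0.513, 0.486, -0.506]
wrist_force: [0.6, -0.2, 0.6]
opening: 0.503
now [0.4377 0.1089 0.2087] yaw -0.03805423449813396 shift cm [ 6.2611 20.5075 21.3065] rot [ 0.0169  0.0018 -0.0169] F [ 0.5973 -0.2495  0.6144] op 0.503 t 31.275
```

```bash
python3 -m creep '.5 1 4 4.2 .017 0 -.017;.5 1 4 4.2 0 0 0;.5 1 4 4.2 0 0 0;.5 1 4 4.2 0 0 0;.5 1 4 4.2 0 0 0;.5 0 0 0 0 0 0'
python3 - <<'E'
from h import *
go([.6355,-.112,.08],down(-.055))
E
```

```text
time_s: 32.02
eef_pos: [0.635, -0.1186, 0.1633]
eef_rot: [0.482, 0.521, 0.477, -0.517]
wrist_force: [-0.0, 0.2, 0.5]
opening: 0.5
now [ 0.635  -0.1186  0.1633] yaw -0.0792677333705426 shift cm [ 8.3287 -0.078  -0.6758] rot [-0.0243  0.0012 -0.0092] F [-0.0265  0.2471  0.508 ] op 0.5 t 32.025
```

```bash
python3 -m creep '.5 2 -.1 -.6 -.024 0 -.01;.5 3 0 0 0 0 0;.5 3 0 0 0 0 0;.5 0 0 0 0 0 0;.5 0 0 0 0 0 0'
python3 - <<'E'
from h import *
go([.6355,-.112,.0185],down(-.055))
E
```

```text
time_s: 32.65
eef_pos: [0.633, -0.106, 0.081]
eef_rot: [-0.485, -0.513, -0.487, 0.514]
wrist_force: [-0.1, -0.3, 0.1]
opening: 0.505
now [ 0.633 -0.106  0.081] yaw -0.05494514814204388 shift cm [6.2534 0.2922 0.588 ] rot [ 0.0001 -0.0002  0.0023] F [-0.1425 -0.2823  0.1281] op 0.505 t 32.65
```

```bash
python3 -m creep '.5 2 .3 .5 0 0 0;.5 1.5 0 0 0 0 0;.5 1 0 0 0 0 0;.5 0 0 0 0 0 0'
python3 - <<'E'
from h import *
go([.6355,-.112,.0185],down(-.055))
E
```

```text
time_s: 33.15
eef_pos: [0.637, -0.1114, 0.0352]
eef_rot: [0.487, 0.514, 0.486, -0.513]
wrist_force: [-0.2, -0.5, -0.5]
opening: 0.501
now [ 0.637  -0.1114  0.0352] yaw -0.05478087473322158 shift cm [ 1.6708 -0.1512  0.0692] rot [ 0.0002  0.0008 -0.0009] F [-0.2306 -0.4624 -0.5058] op 0.501 t 33.15
```

```bash
python3 -m creep '.5 .9 -.1 .1 0 0 0;.5 .7 0 0 0 0 0;.5 0 0 0 0 0 0'
python3 - <<'E'
from h import *
go([.6355,-.112,.0185],down(-.055))
p,W=cloud("scene","s18");cv2.imwrite("pics/s18c.png",cv2.resize(p[190:290,250:390],None,fx=5,fy=5))
E
python3 -m creep '0 0 0 0 0 0 0;0 0 0 0 0 0 0;0 0 0 0 0 0 0;0 0 0 0 0 0 0'
```

```text
time_s: 33.52
eef_pos: [0.6362, -0.1127, 0.0185]
eef_rot: [0.487, 0.514, 0.485, -0.513]
wrist_force: [0.6, -1.1, -0.2]
opening: 0.499
now [ 0.6362 -0.1127  0.0185] yaw -0.055126406334911525 shift cm [-0.0015 -0.0753 -0.0654] rot [-0.0001  0.001  -0.0016] F [ 0.5672 -1.1173 -0.1926] op 0.499 t 33.525
time_s: 34.08
eef_pos: [0.6369, -0.1129, 0.0196]
eef_rot: [0.487, 0.514, 0.485, -0.513]
wrist_force: [0.9, -0.2, -0.4]
opening: 0.135
```

View pics/s18c.png

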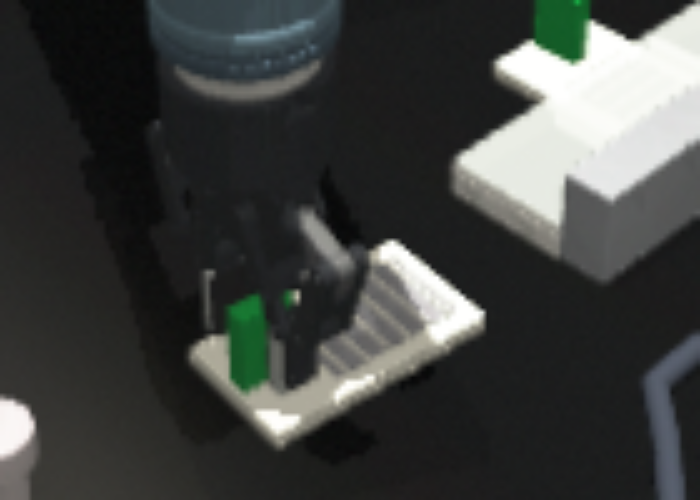

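```bash
python3 -m creep '0 -1.5 0 0 0 0 0;0 -1.5 0 0 0 0 0;0 0 -2 0 0 0 0;0 0 -3 0 0 0 0;0 0 -3 0 0 0 0;0 0 -3 0 0 0 0;0 0 -3 0 0 0 0;0 0 -3 0 0 0 0;0 0 -2 0 0 0 0;0 0 0 0 0 0 0'
python3 - <<'E'
from h import *
go([.44,-.112,.05],down(-1.521))
p,W=cloud("scene","s19")
E
```

```text
time_s: 35.33
eef_pos: [0.4468, -0.1042, 0.0606]
eef_rot: [0.493, 0.516, 0.48, -0.511]
wrist_force: [0.1, 0.4, -1.8]
opening: 0.136
now [ 0.4468 -0.1042  0.0606] yaw -0.054120874856657356 shift cm [ 1.0588 -0.6573  0.8101] rot [ 1.4668 -0.0068 -0.0199] F [ 0.0999  0.3625 -1.7948] op 0.136 t 35.325
```

View pics/s19.png

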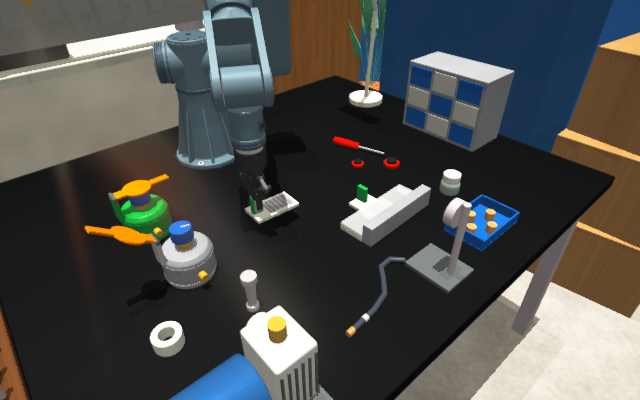

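Carried clear. Rotate it −84°.

```bash
python3 -m creep '0 0 0 0 .1 0 -.02;0 0 0 0 .175 0 0;0 0 0 0 .175 0 0;0 0 0 0 .175 0 0;0 0 0 0 .175 0 0;0 0 0 0 .175 0 0;0 0 0 0 .175 0 0;0 0 0 0 .175 0 0;0 0 0 0 .1 0 0;0 0 0 0 0 0 0'
python3 - <<'E'
from h import *
go([.462,.089,.045],down(-1.521))
E
```

```text
time_s: 36.62
eef_pos: [0.4636, -0.1093, 0.0693]
eef_rot: [0.022, 0.713, 0.011, -0.701]
wrist_force: [-0.0, -0.5, -1.8]
opening: 0.133
now [ 0.4636 -0.1093  0.0693] yaw -1.524659084131844 shift cm [  2.1282 -19.8537  -0.717 ] rot [-0.0035 -0.0156 -0.0158] F [-0.0312 -0.4972 -1.7815] op 0.133 t 36.625
```

```bash
python3 -m creep '0 .3 -3 0 0 -.015 -.015;0 .3 -3.5 0 0 0 0;0 .3 -3.5 0 0 0 0;0 .3 -3.5 0 0 0 0;0 .3 -3.5 0 0 0 0;0 .3 -2.5 0 0 0 0;0 0 0 0 0 0 0'
python3 - <<'E'
from h import *
go([.458,.089,.0235],down(-1.521))
E
```

```text
time_s: 37.5
eef_pos: [0.4607, 0.0901, 0.0535]
eef_rot: [0.023, 0.71, 0.021, -0.703]
wrist_force: [-0.5, -0.6, -1.9]
opening: 0.133
now [0.4607 0.0901 0.0535] yaw -1.508179016609639 shift cm [2.9968 0.0833 0.2989] rot [ 0.0128 -0.0092 -0.0026] F [-0.5054 -0.6097 -1.8748] op 0.133 t 37.5
```

```bash
python3 -m creep '0 1.5 .08 .2 .013 -.01 0;0 1 0 0 0 0 0;0 0 0 0 0 0 0;0 .5 0 0 0 0 0;0 0 0 0 0 0 0'
python3 - <<'E'
from h import *
p,r,o=pose(); go([p[0],.0937-(.556-p[0])*.0498,.0196],down(-1.521))
p,W=cloud("top","t20"); cv2.imwrite("pics/c20.png",cv2.resize(p[140:215,220:340],None,fx=6,fy=6,interpolation=cv2.INTER_CUBIC))
p,W=cloud("scene","s20"); cv2.imwrite("pics/c20s.png",cv2.resize(p[170:270,280:440],None,fx=5,fy=5,interpolation=cv2.INTER_CUBIC))
E
```

```text
time_s: 38.12
eef_pos: [0.4598, 0.0866, 0.0213]
eef_rot: [-0.018, -0.706, -0.016, 0.707]
wrist_force: [-0.5, 1.3, -2.0]
opening: 0.135
now [0.4598 0.0866 0.0213] yaw -1.5226730545928244 shift cm [ 0.173  -0.2355 -0.0116] rot [-0.0017  0.0014 -0.0032] F [-0.4823  1.279  -1.9872] op 0.135 t 38.125
```

View pics/c20.png

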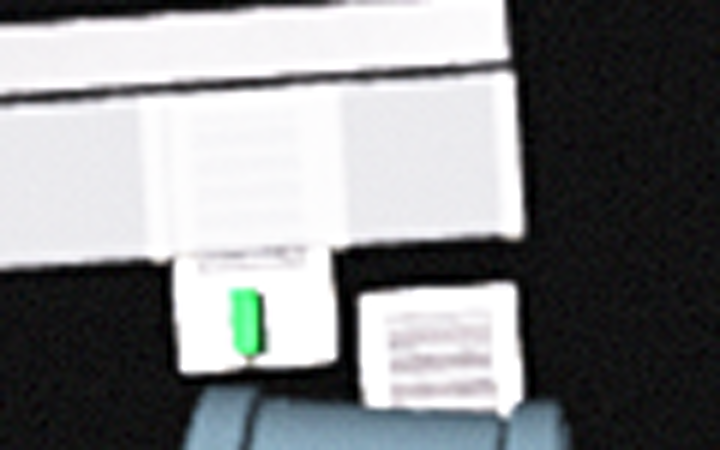

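View pics/c20s.png

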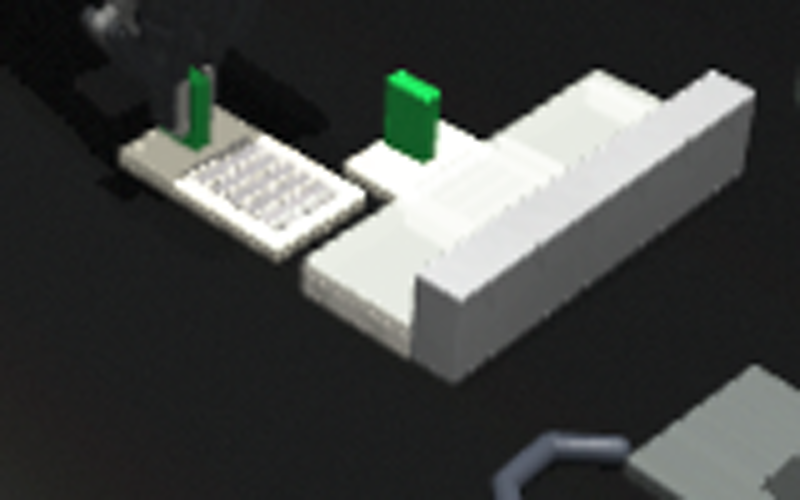

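```bash
python3 -m creep '0 .12 -.25 0 0 0 0;0 0 0 -.5 0 0 0;0 0 0 0 0 0 0'
python3 - <<'E'
from h import *
p,r,o=pose(); go([p[0],.0937-(.556-p[0])*.0498,.0196],down(-1.521))
p,W=cloud("top","t21"); cv2.imwrite("pics/c21.png",cv2.resize(p[140:215,220:340],None,fx=6,fy=6,interpolation=cv2.INTER_CUBIC))
g=p.astype(float).mean(2)
for v in(168,174): print(v,g[v,240:312].astype(int))
for v in(190,192,194,196): print(v,g[v,240:312].astype(int))
E
```

```text
time_s: 38.6
eef_pos: [0.4662, 0.0897, 0.0213]
eef_rot: [0.018, 0.707, 0.016, -0.706]
wrist_force: [0.5, -0.3, -2.8]
opening: 0.133
now [0.4662 0.0897 0.0213] yaw -1.5222329370281866 shift cm [0.167  0.043  0.0024] rot [-0.0012 -0.0015 -0.0034] F [ 0.4762 -0.2639 -2.7734] op 0.133 t 38.6
168 [236 235 234 239 249 253 252 248 249 253 253 251 249 247 248 247 248 247
 248 247 248 249 248 248 249 248 248 249 249 250 251 252 252 252 252 253
 252 242 236 235 238 234 236 236 236 236 236 236 234 235 236 236 235 235
 235 236 236 237 234 236 237 234 238 250 255 255 200  40   7  15  22  12]
174 [235 235 236 236 247 253 253 249 248 251 252 252 251 250 250 250 250 250
 250 249 250 250 251 250 251 250 249 249 250 249 251 253 252 252 252 252
 252 246 235 235 236 236 236 235 235 236 235 236 236 236 234 236 235 235
 235 235 235 236 236 236 237 235 235 246 254 255 253  73   7  12  16  15]
190 [ 16  16  16  18  20  12  14   4  45 231 255 255 255 255 255 255 255 255
 222 160 164 170 139  70 252 255 255 255 255 255 255 255 255 255 255 254
  49   1 121 255 255 255 255 232 226 231 233 230 226 230 237 240 24
[... 270 characters left out ...]
 204 225 236 228 219 223 220 222
 227 228 221 220 223 224 245 255 255 255 255  78   5  11  16  16  15  19]
194 [ 15  19  21  15  13  20  14   5  21 151 255 255 255 255 255 255 255 254
 223 165 165 184 159  51 204 255 255 255 255 255 255 255 255 255 255 255
  77   0  75 255 255 255 255 214 205 207 207 211 214 213 219 231 222 211
 217 226 226 226 228 233 237 255 255 255 255  89   0  15  17  18  13  20]
196 [ 22  17  11  19  21   9  17  12  10 125 255 255 255 255 255 255 255 254
 242 167 169 183 157  42 163 255 255 255 255 255 255 255 255 255 255 255
  82   0  61 255 255 255 255 234 246 248 248 250 249 247 238 228 229 233
 230 218 228 225 218 207 217 254 255 255 255 102   4   9  11  18  16  16]
```

View pics/c21.png

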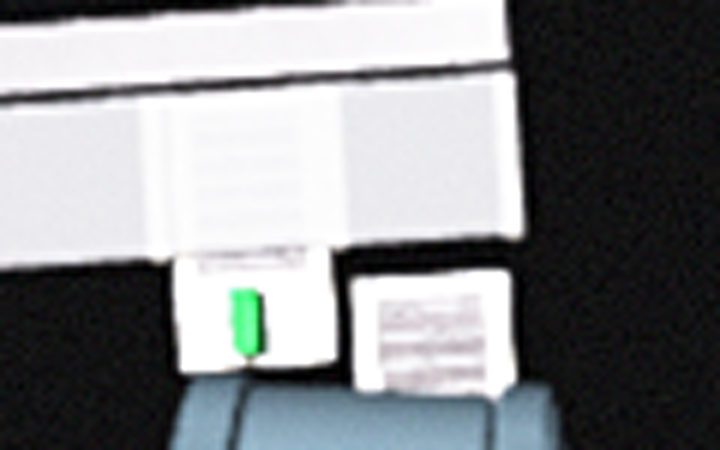

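```bash
python3 -m creep '0 .15 .07 0 0 0 0;0 0 0 -.6 0 0 0;0 0 0 -.6 0 0 0;0 0 0 -.6 0 0 0;0 0 0 0 0 0 0'
python3 - <<'E'
from h import *
p,r,o=pose(); go([p[0],.0937-(.556-p[0])*.0498,.0196],down(-1.521)); print(o["torque"])
E
```

```text
time_s: 39.28
eef_pos: [0.4855, 0.0899, 0.0196]
eef_rot: [0.018, 0.707, 0.016, -0.706]
wrist_force: [0.4, 1.3, -2.6]
opening: 0.134
now [0.4855 0.0899 0.0196] yaw -1.522256936448826 shift cm [-0.0019 -0.0269 -0.0013] rot [-0.0013 -0.0015 -0.0032] F [ 0.4091  1.2663 -2.6275] op 0.134 t 39.275
[0.0609 0.0414 0.0162]
```

```bash
python3 -m creep '0 0 0 -.7 0 0 0;0 0 0 -.7 0 0 0;0 0 0 0 0 0 0'
python3 - <<'E'
from h import *
p,r,o=pose(); go([p[0],.0937-(.556-p[0])*.0498,.0196],down(-1.521)); print(o["torque"])
p,W=cloud("top","t22"); cv2.imwrite("pics/c22.png",cv2.resize(p[140:215,220:340],None,fx=6,fy=6,interpolation=cv2.INTER_CUBIC))
E
```

```text
time_s: 39.65
eef_pos: [0.5002, 0.0908, 0.0195]
eef_rot: [0.018, 0.707, 0.016, -0.706]
wrist_force: [-0.5, 0.9, -1.8]
opening: 0.132
now [0.5002 0.0908 0.0195] yaw -1.5220533598079244 shift cm [-0.0083 -0.0171 -0.0008] rot [-0.0011 -0.0012 -0.0032] F [-0.485   0.8516 -1.8053] op 0.132 t 39.65
[0.0173 0.0748 0.0298]
```

View pics/c22.png

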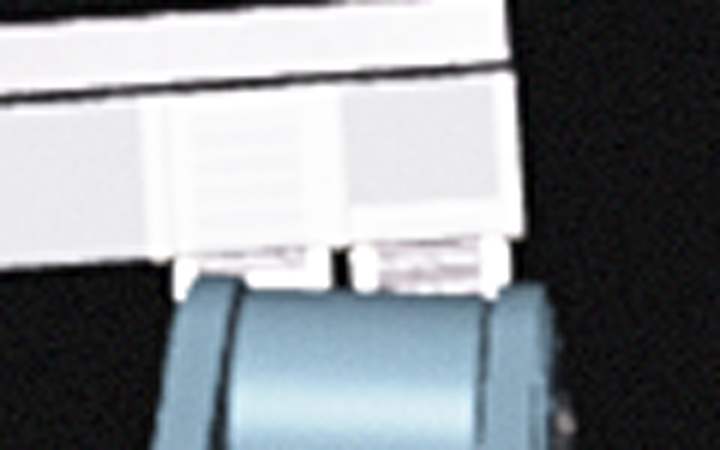

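Entered cleanly; push to the stop.

```bash
python3 -m creep '0 0 0 -.7 0 0 0;0 0 0 -.7 0 0 0;0 0 0 -.7 0 0 0;0 0 0 -.7 0 0 0;0 0 0 -.7 0 0 0;0 0 0 -.7 0 0 0;0 0 0 0 0 0 0'
python3 - <<'E'
from h import *
p,r,o=pose(); go([.556,.0937-(.556-p[0])*.0498,.0196],down(-1.521)); print(o["torque"])
E
```

```text
time_s: 40.58
eef_pos: [0.5448, 0.0929, 0.0195]
eef_rot: [0.018, 0.707, 0.016, -0.707]
wrist_force: [1.5, -1.0, 0.3]
opening: 0.132
now [0.5448 0.0929 0.0195] yaw -1.5220537469180548 shift cm [-0.0087  0.0353 -1.1194] rot [-0.0011 -0.001  -0.0032] F [ 1.491  -1.0092  0.3497] op 0.132 t 40.575
[ 0.1175 -0.12    0.0857]
```

```bash
python3 -m creep '0 0 0 -.4 0 0 0;0 0 0 -.4 0 0 0;0 0 0 -.3 0 0 0;0 0 0 -.3 0 0 0'
python3 - <<'E'
from h import *
p,r,o=pose(); go([.556,.0937-(.556-p[0])*.0498,.0196],down(-1.521)); print(o["torque"])
E
```

```text
time_s: 41.08
eef_pos: [0.5562, 0.0934, 0.0194]
eef_rot: [-0.019, -0.705, -0.016, 0.709]
wrist_force: [-20.7, -3.9, 19.6]
opening: 0.138
now [0.5562 0.0934 0.0194] yaw -1.5216136697337719 shift cm [-0.0215 -0.0286  0.0194] rot [-0.0006  0.0068 -0.0034] F [-20.7342  -3.8809  19.5546] op 0.138 t 41.075
[-0.1752  2.5638  0.0046]
```

```bash
python3 -m creep '.4 0 0 0 0 0 0;.4 0 0 0 0 0 0;.4 0 0 0 0 0 0;.4 -2 0 0 0 0 0;.4 -4 0 0 0 0 0;.4 -5 0 0 0 0 0;.4 -5 0 0 0 0 0;.6 -2 2 5 0 0 0;.6 -2 3 5 0 0 0;.6 -2 4 4 0 0 0'
python3 - <<'E'
from h import *
p,W=cloud("top","t23"); cv2.imwrite("pics/c23.png",cv2.resize(p[140:215,220:340],None,fx=6,fy=6,interpolation=cv2.INTER_CUBIC))
hsv=cv2.cvtColor(p,cv2.COLOR_BGR2HSV)
m=(hsv[...,0]>50)&(hsv[...,0]<85)&(hsv[...,1]>120)&(W[...,2]>.045)&(W[...,0]>.5)&(W[...,1]>0)
n,l,st,c=cv2.connectedComponentsWithStats(m.astype(np.uint8))
for i in range(1,n):
    if st[i,4]>10:print("fin",plane_xy("top",c[i],.055))
cloud("scene","s23")
go([.475,-.3135,.25],down(-.4)); print(pose()[2]["q"])
E
```

```text
time_s: 42.32
eef_pos: [0.4226, -0.0031, 0.2551]
eef_rot: [0.021, 0.709, 0.017, -0.705]
wrist_force: [0.4, -1.8, 1.3]
opening: 0.599
fin [[0.5537 0.0921]]
fin [[0.5505 0.1723]]
now [ 0.4229 -0.0057  0.257 ] yaw -1.5223349529641574 shift cm [ 1.0075 30.9929 -3.7037] rot [-1.1223 -0.0028 -0.0127] F [1.4033 1.1737 0.5451] op 0.604 t 42.425
[-0.2914 -0.2098  1.94   -0.0055  1.4003  1.2318]
```

View pics/t23.png

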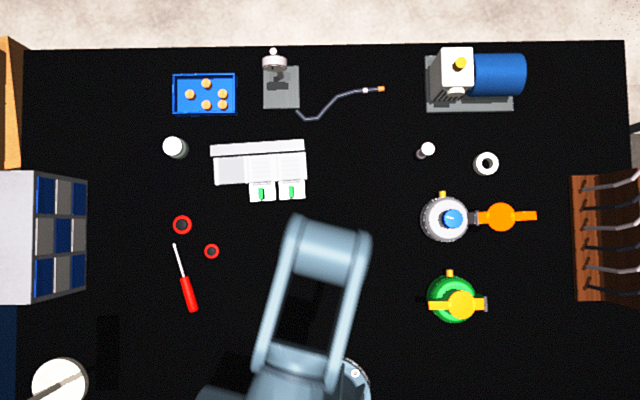

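View pics/s23.png

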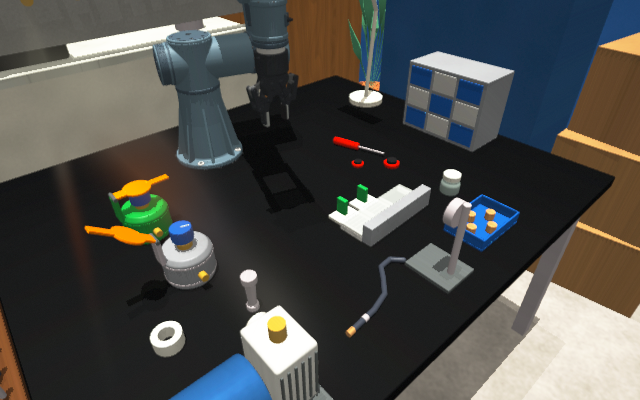

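```bash
python3 -m creep '.75 0 5 -.6 0 0 0;.75 0 5 -.6 0 0 0;.75 0 5 -.6 0 0 0;.75 0 5 -.6 0 0 0;.75 0 5 -.6 0 0 0;.75 0 4 -.6 -.1 0 0;.75 0 0 0 -.18 0 0;.75 0 0 0 -.18 0 0;.75 0 0 0 -.18 0 0;.75 0 0 0 -.18 0 0'
python3 -m creep '.75 0 0 0 -.18 0 0;.75 0 0 0 -.18 0 0;.75 0 0 0 -.18 0 0;.75 0 0 0 -.18 0 0;.75 0 0 0 -.18 0 0;.75 0 0 0 -.18 0 0;.75 0 0 0 -.18 0 0;.75 0 0 0 0 0 0'
python3 - <<'E'
from h import *
go([.475,-.3138,.2],down(.65)); print(pose()[2]["q"])
E
```

```text
time_s: 43.68
eef_pos: [0.4799, -0.3015, 0.2703]
eef_rot: [0.314, 0.643, 0.298, -0.631]
wrist_force: [0.1, 0.2, -0.1]
opening: 0.751
time_s: 44.68
eef_pos: [0.4851, -0.2985, 0.2758]
eef_rot: [0.643, 0.321, 0.617, -0.321]
wrist_force: [-0.1, -0.4, 0.3]
opening: 0.752
now [ 0.4851 -0.2985  0.2758] yaw 0.6284543349104246 shift cm [ 7.5681 -1.842   0.4097] rot [-0.0218  0.0317 -0.0164] F [-0.1032 -0.3994  0.3461] op 0.752 t 44.675
[-0.7662  0.1086  1.5983  0.0111  1.4007 -1.3961]
```

```bash
python3 -m creep '.75 3 -1.8 .4 0 .03 -.016;.75 4 0 0 0 0 0;.75 0 0 0 0 0 0;.75 0 0 0 0 0 0'
python3 - <<'E'
from h import *
go([.475,-.3138,.1],down(.65))
E
```

```text
time_s: 45.18
eef_pos: [0.4762, -0.3135, 0.2083]
eef_rot: [0.63, 0.325, 0.626, -0.326]
wrist_force: [0.1, -0.1, 0.2]
opening: 0.745
now [ 0.4762 -0.3135  0.2083] yaw 0.6154304092099174 shift cm [10.8247 -0.1392 -0.1123] rot [-0.0346  0.0065 -0.0018] F [ 0.1018 -0.0739  0.2172] op 0.745 t 45.175
```

```bash
python3 -m creep '.75 2.5 -.1 -.1 0 0 0;.75 2.5 0 0 0 0 0;.75 0 0 0 0 0 0;.75 0 0 0 0 0 0'
python3 - <<'E'
from h import *
go([.475,-.3138,.1],down(.615))
E
```

```text
time_s: 45.68
eef_pos: [0.4794, -0.3164, 0.1664]
eef_rot: [0.634, 0.324, 0.621, -0.328]
wrist_force: [0.3, -0.6, 0.3]
opening: 0.75
now [ 0.4794 -0.3164  0.1664] yaw 0.6122839557023614 shift cm [ 6.627  -0.2374 -0.5948] rot [-0.0028  0.0195 -0.0043] F [ 0.3085 -0.6057  0.3363] op 0.75 t 45.675
```

```bash
python3 -m creep '.75 1.5 -.2 -.5 0 .02 0;.75 0 0 0 0 0 0;.75 1.5 -.1 -.3 0 0 0;.75 1.5 -.1 -.3 0 0 0;.75 0 0 0 0 0 0'
python3 - <<'E'
from h import *
go([.475,-.3138,.1],down(.615))
E
```

```text
time_s: 46.3
eef_pos: [0.4701, -0.3099, 0.1203]
eef_rot: [0.628, 0.328, 0.626, -0.325]
wrist_force: [0.1, -0.5, -0.1]
opening: 0.747
now [ 0.4701 -0.3099  0.1203] yaw 0.611746252651806 shift cm [2.0308 0.1678 0.5963] rot [-0.0033  0.0007 -0.0048] F [ 0.1308 -0.5411 -0.081 ] op 0.747 t 46.3
```

```bash
python3 -m creep '.75 .5 .15 .6 0 0 0;.75 .7 0 0 0 0 0;.75 .7 0 0 0 0 0;.75 0 0 0 0 0 0'
python3 - <<'E'
from h import *
go([.475,-.3138,.1],down(.615))
E
```

```text
time_s: 46.8
eef_pos: [0.4755, -0.3146, 0.1001]
eef_rot: [0.629, 0.328, 0.626, -0.325]
wrist_force: [-0.0, -0.2, 0.5]
opening: 0.75
now [ 0.4755 -0.3146  0.1001] yaw 0.6117273948318015 shift cm [ 0.0077 -0.0015 -0.0935] rot [-0.0033  0.0012 -0.0049] F [-0.0432 -0.2411  0.5199] op 0.75 t 46.8
```

Close and turn clockwise (+ about tool x), following down.

```bash
python3 -m creep '0 0 0 0 0 0 0;0 0 0 0 0 0 0;0 0 0 0 0 0 0;0 0 0 0 0 0 0;0 .04 0 0 .17 0 0;0 .04 0 0 .17 0 0;0 .04 0 0 .17 0 0;0 .04 0 0 .17 0 0;0 .04 0 0 .17 0 0;0 .04 0 0 .17 0 0'
python3 - <<'E'
from h import *
go([.475,-.3138,.0975],down(-.4)); print(pose()[2]["torque"])
E
```

```text
time_s: 48.05
eef_pos: [0.4751, -0.3146, 0.098]
eef_rot: [0.38, 0.598, 0.379, -0.596]
wrist_force: [-0.3, -0.4, 0.3]
opening: 0.546
now [ 0.4751 -0.3146  0.098 ] yaw -0.4390379333322817 shift cm [ 0.0501 -0.0463 -0.0695] rot [-0.039  -0.0025 -0.0031] F [-0.2532 -0.3879  0.3079] op 0.546 t 48.05
[0.0463 0.1029 0.1076]
```

```bash
python3 -m creep '0 .05 0 0 .17 0 0;0 .04 0 0 .17 0 0;0 .04 0 0 .17 0 0;0 .04 0 0 .17 0 0;0 .04 0 0 .17 0 0;0 .04 0 0 .17 0 0;0 .04 0 0 .17 0 0'
python3 - <<'E'
from h import *
go([.475,-.3138,.0945],down(-1.6)); print(pose()[2]["torque"])
E
```

```text
time_s: 48.92
eef_pos: [0.4747, -0.314, 0.0949]
eef_rot: [-0.035, 0.707, -0.034, -0.705]
wrist_force: [-0.6, 1.4, -1.1]
opening: 0.546
now [ 0.4747 -0.314   0.0949] yaw -1.66757505099561 shift cm [ 0.0451 -0.0224 -0.0306] rot [-0.0676 -0.0026  0.0017] F [-0.6034  1.3834 -1.0501] op 0.546 t 48.925
[0.0149 0.0992 0.0696]
```

```bash
python3 -m creep '0 .04 0 0 .17 0 0;0 .04 0 0 .17 0 0'
python3 -m creep '0 .02 0 0 .12 0 0;0 .02 0 0 .12 0 0'
python3 - <<'E'
from h import *
go([.475,-.3138,.0935],down(-2.2)); print(pose()[2]["torque"])
E
```

```text
time_s: 49.18
eef_pos: [0.4747, -0.3138, 0.0941]
eef_rot: [-0.158, 0.69, -0.156, -0.689]
wrist_force: [0.5, 1.3, 0.1]
opening: 0.549
time_s: 49.42
eef_pos: [0.4748, -0.3136, 0.0935]
eef_rot: [-0.241, 0.666, -0.24, -0.664]
wrist_force: [0.7, 1.3, 0.1]
opening: 0.546
now [ 0.4748 -0.3136  0.0935] yaw -2.2651733239645777 shift cm [ 0.0027 -0.0014 -0.0305] rot [-0.0652 -0.001   0.0026] F [0.7394 1.3452 0.1021] op 0.546 t 49.425
[ 0.0776 -0.068   1.6982]
```

```bash
python3 -m creep '0 0 0 0 .05 0 0;.75 0 0 0 0 0 0;.75 0 0 0 0 0 0;.75 0 0 0 0 0 0;.75 -3 0 0 0 0 0;.75 -4 0 0 0 0 0;.75 -5 0 0 0 0 0;.75 -5 0 0 0 0 0;.75 -5 0 0 0 0 0;.75 0 0 0 0 0 0'
python3 - <<'E'
from h import *
for n in("top","scene"):
    p,W=cloud(n,n+"24")
    hsv=cv2.cvtColor(p,cv2.COLOR_BGR2HSV);H_,S,V=[hsv[...,i].astype(int) for i in range(3)]
    m=(H_>100)&(H_<135)&(S>90)&(abs(W[...,0]-.475)<.06)&(abs(W[...,1]+.31)<.06)&(W[...,2]>.08)&(W[...,2]<.15)
    w=W[m]; print(n,len(w),np.percentile(w[:,2],[50,90,98]) if len(w) else 0)
go([.475,-.42,.34],down(0)); print(pose()[2]["q"])
E
```

```text
time_s: 50.68
eef_pos: [0.4738, -0.3143, 0.3202]
eef_rot: [-0.257, 0.66, -0.256, -0.658]
wrist_force: [-1.0, -0.5, -0.7]
opening: 0.75
top 305 [0.1256 0.1286 0.1313]
scene 461 [0.1249 0.1285 0.1293]
now [ 0.4723 -0.3127  0.3151] yaw -2.3125153413843655 shift cm [-2.5625  7.7168 -7.4304] rot [-2.3125  0.0006  0.0097] F [0.2938 0.7047 0.186 ] op 0.75 t 50.775
[-0.7957  0.1086  1.5198  0.0023  1.5205  1.5167]
```

View pics/scene24.png

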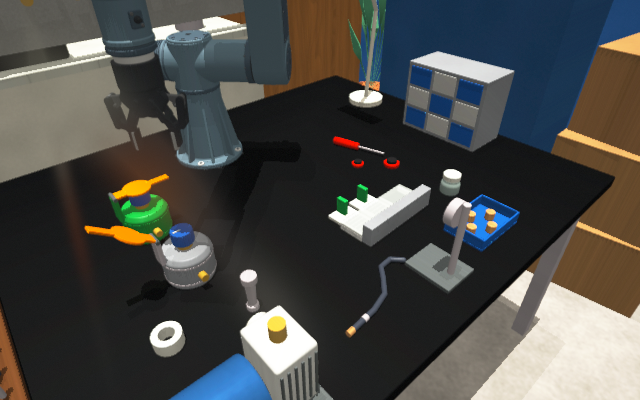

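```bash
python3 -m creep '0 0 0 0 .165 0 0;0 0 0 0 .165 0 0;0 0 0 0 .165 0 0;0 0 0 0 .165 0 0;0 0 0 0 .165 0 0;0 0 0 0 0 0 0'
python3 - <<'E'
from h import *
go([.475,-.515,.31],down(-np.pi)); print(pose()[2]["q"])
E
```

```text
time_s: 51.52
eef_pos: [0.4679, -0.3088, 0.3007]
eef_rot: [0.506, -0.484, 0.504, 0.506]
wrist_force: [1.2, -0.4, 0.7]
opening: -0.002
now [ 0.4679 -0.3088  0.3007] yaw 3.121203665779197 shift cm [ -1.4285  -1.1146 -20.5725] rot [-0.0206  0.0233 -0.0199] F [ 1.2078 -0.4358  0.6786] op -0.002 t 51.525
[-0.7965  0.1196  1.5364  0.0024  1.5161  2.3655]
```

```bash
python3 -m creep '0 -.4 -.2 -3.5 -.02 .02 -.02;0 -.4 -.2 -4.5 0 0 0;0 -.4 -.2 -4.5 0 0 0;0 -.4 -.2 -4.5 0 0 0;0 0 -.2 -4 0 0 0;0 0 0 0 0 0 0'
python3 - <<'E'
from h import *
go([.475,-.515,.20],down(-np.pi)); print(pose()[2]["q"])
cloud("scene","s25")
E
```

```text
time_s: 52.28
eef_pos: [0.4775, -0.5219, 0.3045]
eef_rot: [0.495, -0.501, 0.492, 0.512]
wrist_force: [-0.4, 0.7, -0.4]
opening: -0.001
now [ 0.4775 -0.5219  0.3045] yaw -3.115367458377174 shift cm [10.4585  0.1527  0.5414] rot [ 0.0262  0.0149 -0.0074] F [-0.4373  0.6532 -0.4268] op -0.001 t 52.275
[-0.9979  0.444   1.1274  0.0017  1.5868  2.1175]
```

View pics/s25.png

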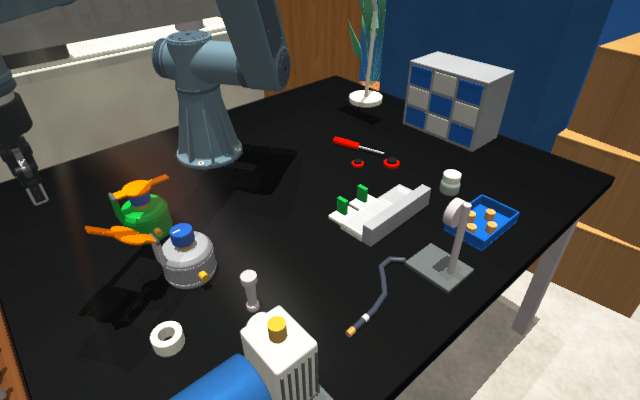

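```bash
python3 -m creep '0 3 .1 0 .02 .015 0;0 3 0 0 0 0 0;0 2 0 0 0 0 0;0 0 0 0 0 0 0'
python3 - <<'E'
from h import *
go([.475,-.515,.20],down(-np.pi))
E
```

```text
time_s: 52.82
eef_pos: [0.4769, -0.5155, 0.2217]
eef_rot: [0.495, -0.501, 0.497, 0.507]
wrist_force: [0.4, 0.3, 0.6]
opening: 0.006
now [ 0.4769 -0.5155  0.2217] yaw -3.125177324798565 shift cm [2.1733 0.1754 0.0428] rot [ 0.0164  0.0029 -0.0078] F [0.4229 0.2667 0.6012] op 0.006 t 52.825
```

```bash
python3 -m creep '0 2.7 .1 0 .015 0 0;0 0 0 0 0 0 0;0 0 0 1.5 0 0 0;0 0 0 1.5 0 0 0;0 0 0 1.5 0 0 0;0 0 0 1.5 0 0 0;0 0 0 0 0 0 0'
python3 - <<'E'
from h import *
go([.475,-.45,.20],down(-np.pi))
cloud("scene","s26")
E
```

```text
time_s: 53.7
eef_pos: [0.4796, -0.4604, 0.2121]
eef_rot: [-0.494, 0.509, -0.504, -0.493]
wrist_force: [0.5, -0.8, -0.3]
opening: 0.003
now [ 0.4796 -0.4604  0.2121] yaw -3.137483500173246 shift cm [1.1796 0.4587 1.0768] rot [ 0.004  -0.0269  0.0062] F [ 0.5462 -0.8048 -0.2585] op 0.003 t 53.7
```

View pics/s26.png

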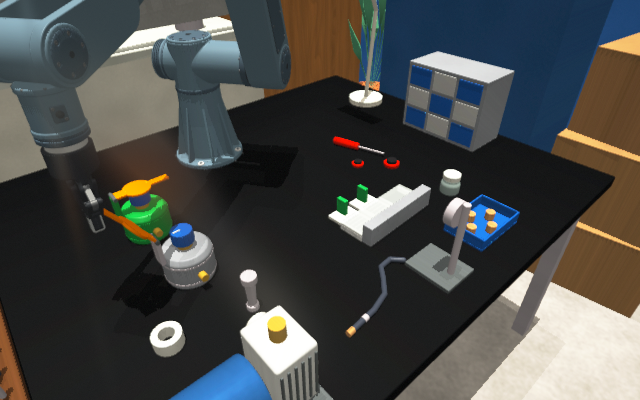

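```bash
python3 -m creep '0 .5 .2 1.5 0 -.02 0;0 .2 .1 1.8 0 0 0;0 .2 0 1.8 0 0 0;0 .1 0 1.8 0 0 0;0 .1 0 1.8 0 0 0;0 .1 0 1.5 0 0 0;0 0 0 0 0 0 0'
python3 - <<'E'
from h import *
go([.475,-.36,.20],down(-np.pi))
cloud("scene","s27")
E
```

```text
time_s: 54.62
eef_pos: [0.485, -0.3835, 0.2318]
eef_rot: [-0.491, 0.529, -0.509, -0.469]
wrist_force: [0.4, -0.0, 0.6]
opening: 0.001
now [ 0.485  -0.3835  0.2318] yaw 3.1414424941239347 shift cm [2.9448 1.135  2.5881] rot [-0.0018 -0.078   0.0433] F [ 0.3907 -0.0495  0.557 ] op 0.001 t 54.625
```

View pics/s27.png

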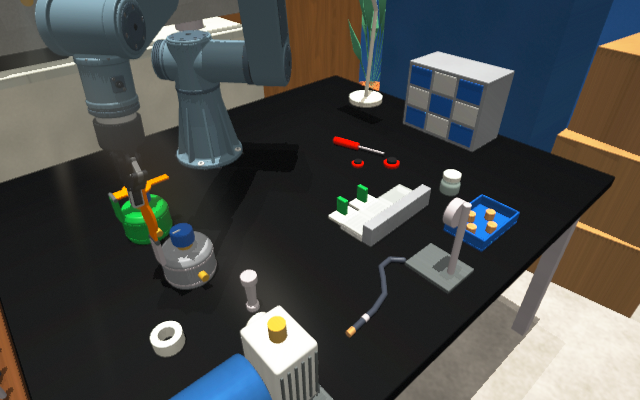

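```bash
python3 -m creep '0 .5 1 .5 0 -.08 .043;0 0 0 1.8 0 0 0;0 .2 .1 1.8 0 0 0;0 .2 .1 1.8 0 0 0;0 .2 0 1.8 0 0 0;0 0 0 0 0 0 0'
python3 - <<'E'
from h import *
go([.475,-.26,.22],down(-np.pi))
cloud("scene","s28")
E
```

```text
time_s: 55.42
eef_pos: [0.4721, -0.3009, 0.2165]
eef_rot: [0.501, -0.497, 0.499, 0.502]
wrist_force: [-0.1, -0.1, 0.5]
opening: 0.001
now [ 0.4721 -0.3009  0.2165] yaw 3.1408394241137003 shift cm [-0.3201 -0.2808  4.0966] rot [-0.0008  0.0071 -0.0034] F [-0.1334 -0.0993  0.4954] op 0.001 t 55.425
```

View pics/s28.png

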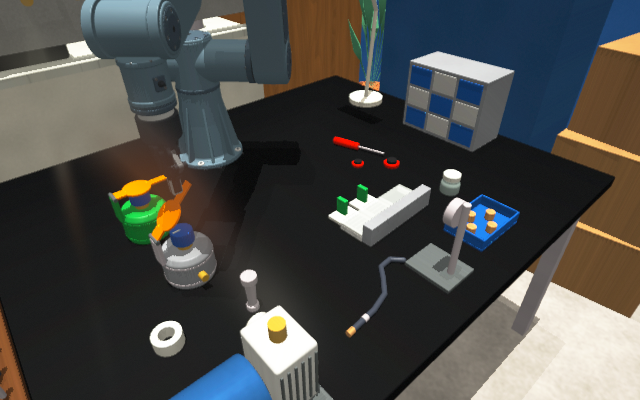

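```bash
python3 -m creep '0 0 -.2 1.8 0 0 0;0 .2 0 1.8 0 0 0;0 .2 0 1.6 0 0 0;0 0 0 0 0 0 0;0 1.5 0 0 0 0 0;0 1.5 0 0 0 0 0;0 0 0 0 0 0 0'
python3 - <<'E'
from h import *
go([.475,-.248,.137],down(-np.pi))
cloud("scene","s29")
E
```

```text
time_s: 56.35
eef_pos: [0.4751, -0.2319, 0.1819]
eef_rot: [0.507, -0.491, 0.492, 0.51]
wrist_force: [-0.0, 0.2, 0.1]
opening: 0.001
now [ 0.4751 -0.2319  0.1819] yaw -3.140005785824174 shift cm [ 4.4307 -0.0049 -1.7631] rot [ 0.0015  0.0339 -0.0038] F [-0.0314  0.1813  0.0708] op 0.001 t 56.35
```

View pics/s29.png

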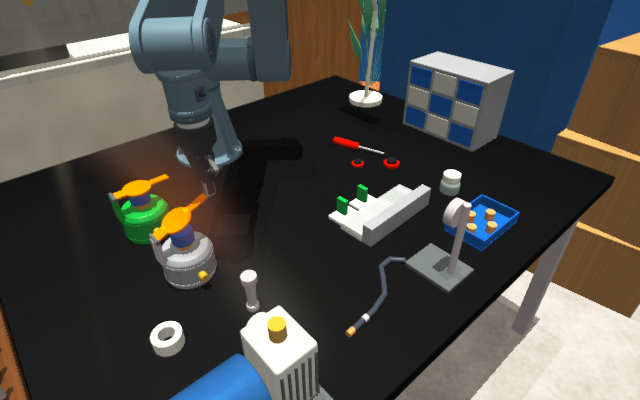

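```bash
python3 -m creep '0 -3 0 0 0 .034 0;0 -2 0 0 0 0 0;0 0 0 0 0 0 0;0 0 0 -2.5 0 0 0;0 0 0 0 0 0 0'
python3 - <<'E'
from h import *
go([.475,-.258,.137],down(-np.pi))
for n in("scene","top"):
    p,W=cloud(n,n+"30")
    hsv=cv2.cvtColor(p,cv2.COLOR_BGR2HSV);H_,S,V=[hsv[...,i].astype(int) for i in range(3)]
    m=(H_>8)&(H_<35)&(S>130)&(V>120)&(W[...,2]>.11)&(abs(W[...,0]-.475)<.06)&(W[...,1]>-.4)&(W[...,1]<-.2)
    w=W[m];print(n,np.polyfit(w[:,1],w[:,2],1),w[:,1].min(),w[:,1].max())
E
```

```text
time_s: 57.02
eef_pos: [0.4744, -0.2632, 0.2304]
eef_rot: [0.498, -0.499, 0.503, 0.5]
wrist_force: [0.5, -0.1, -0.2]
opening: 0.006
now [ 0.4744 -0.2632  0.2304] yaw 3.1406017990249193 shift cm [ 9.3371 -0.1148  0.559 ] rot [-0.001  -0.0044 -0.0059] F [ 0.4935 -0.1068 -0.2136] op 0.006 t 57.025
scene [0.3783 0.2783] -0.369772642869317 -0.24212747946847749
top [0.0197 0.1905] -0.26065712523851825 -0.24213904929025637
```

```bash
python3 -m creep '0 2.5 0 .4 0 0 0;0 1.5 0 0 0 0 0;0 1.5 0 -.1 0 0 0;0 1 0 -.1 0 0 0;0 0 0 0 0 0 0'
python3 - <<'E'
from h import *
go([.475,-.258,.137],down(-np.pi))
E
```

```text
time_s: 57.75
eef_pos: [0.4736, -0.26, 0.1617]
eef_rot: [0.498, -0.498, 0.503, 0.501]
wrist_force: [0.3, -0.2, -0.7]
opening: -0.0
now [ 0.4736 -0.26    0.1617] yaw 3.1409214030992154 shift cm [ 2.4654 -0.1618  0.2077] rot [-0.0007 -0.002  -0.0074] F [ 0.3492 -0.1556 -0.6904] op -0.0 t 57.75
```

```bash
python3 -m creep '0 1 0 .2 0 0 0;0 .8 0 0 0 0 0;0 .5 0 0 0 0 0;0 .4 0 0 0 0 0;0 0 0 0 0 0 0'
python3 - <<'E'
from h import *
go([.475,-.258,.137],down(-np.pi))
E
```

```text
time_s: 58.38
eef_pos: [0.4748, -0.2587, 0.137]
eef_rot: [0.498, -0.5, 0.502, 0.5]
wrist_force: [-1.2, 0.7, 1.9]
opening: -0.004
now [ 0.4748 -0.2587  0.137 ] yaw 3.141373700064843 shift cm [-0.0045 -0.0216  0.0744] rot [-0.0002 -0.0042 -0.0046] F [-1.1805  0.7069  1.8756] op -0.004 t 58.375
```

```bash
python3 -m creep '0 .15 0 0 0 0 0;0 .15 0 0 0 0 0;0 .15 0 0 0 0 0'
```

```text
time_s: 58.75
eef_pos: [0.4751, -0.2588, 0.1365]
eef_rot: [0.498, -0.5, 0.502, 0.5]
wrist_force: [-5.6, 3.9, 12.5]
opening: -0.0
```

Resisting at 12.5 N: the tab is on its stop. Lift and check.

```bash
python3 -m creep '0 -2 0 0 0 0 0;0 -4 0 0 0 0 0;0 -5 0 0 0 0 0;0 0 0 3 0 0 0;0 0 0 5 0 0 0;0 0 0 5 0 0 0;0 0 0 0 0 0 0'
python3 - <<'E'
from h import *
for n in("scene","top"):
    p,W=cloud(n,n+"31")
    hsv=cv2.cvtColor(p,cv2.COLOR_BGR2HSV);H_,S,V=[hsv[...,i].astype(int) for i in range(3)]
    m=(H_>8)&(H_<35)&(S>130)&(V>120)&(W[...,2]>.12)&(abs(W[...,0]-.475)<.06)&(W[...,1]>-.4)&(W[...,1]<-.2)
    w=W[m]
    if len(w)>20:print(n,len(w),np.polyfit(w[:,1],w[:,2],1),w[:,1].min(),w[:,1].max(),w[:,2].mean())
    # red housings and black button
    m=((H_<6)|(H_>174))&(S>150)&(V>60)
    nn,l,st,c=cv2.connectedComponentsWithStats(m.astype(np.uint8))
    for i in range(1,nn):
        w=W[l==i]
        if st[i,4]>50 and .3<np.nanmedian(w[:,0])<.6 and .2<np.nanmedian(w[:,1])<.5:
            x0,y0,ww,hh=st[i,:4]; cc=(x0+ww/2-.5,y0+hh/2-.5)
            print(n,st[i],"z",np.nanpercentile(w[:,2],[50,90]),plane_xy(n,cc,.015))
            d=W[y0+hh//2-4:y0+hh//2+5,x0+ww//2-4:x0+ww//2+5]; print(np.round(d[...,2]*1000).astype(int))
            cv2.imwrite(f"pics/btn{n}{i}.png",cv2.resize(p[y0-15:y0+hh+15,x0-15:x0+ww+15],None,fx=10,fy=10,interpolation=cv2.INTER_CUBIC))
            print(i)
go([.47,.39,.15],down(-np.pi/2)); print(pose()[2]["q"])
E
```

```text
time_s: 59.62
eef_pos: [0.4759, -0.1261, 0.2494]
eef_rot: [0.498, -0.501, 0.503, 0.498]
wrist_force: [0.1, -0.8, 0.1]
opening: 0.003
scene 802 [-0.0025  0.1367] -0.3683233202967863 -0.2328976646690907 0.13752269943918877
scene [383 158  17  11 104] z [0.0103 0.0148] [[0.4815 0.3842]]
[[                  21                   22 -9223372036854775808
                    27                   25                   26
                    22                   24                   24]
 [                  24                   23                   23
                    22                   23                   26
                    22                   22                   22]
 [                  18                   18                   20
                    18                   25                   22
                    22                   22                   21]
 [                  14                   16                   17
                    22                   21                   21
                    21                   22                   18]
 [                  15         
[... 6101 characters left out ...]
       18                    9]
 [                  17                   20                   19
                    16                   20                   13
                    17                   12                   10]
 [                   9                   17                   20
                    15                   13                   14
                    16                    8                   12]]
4
now [ 0.4762 -0.1288  0.2495] yaw 3.137261943582582 shift cm [ 9.5598  0.8248 51.951 ] rot [-1.5751 -0.0045 -0.0074] F [-0.8324 -0.5814  0.1366] op 0.002 t 59.725
[-0.5003 -0.0215  1.7863 -0.0077  1.3748  2.6471]<stdin>:16: RuntimeWarning: invalid value encountered in cast
```

```bash
python3 -m creep '0 0 0 0 -.175 0 0;0 0 0 0 -.175 0 0;0 0 0 0 -.175 0 0;0 0 0 0 -.175 0 0;0 0 0 0 -.175 0 0;0 0 0 0 -.175 0 0;0 0 0 0 -.175 0 0;0 0 0 0 -.175 0 0;0 0 0 0 -.175 0 0;0 0 0 0 0 0 0'
python3 - <<'E'
from h import *
go([.4725,.393,.15],down(-np.pi/2)); print(pose()[2]["q"])
E
```

```text
time_s: 60.98
eef_pos: [0.4764, -0.1452, 0.2478]
eef_rot: [-0.015, -0.706, -0.007, 0.708]
wrist_force: [0.5, -0.2, -0.1]
opening: -0.0
now [ 0.4764 -0.1452  0.2478] yaw -1.538716360530206 shift cm [  9.1554 -53.9151  -1.3728] rot [ 0.0321  0.0041 -0.0115] F [ 0.4884 -0.1578 -0.0696] op -0.0 t 60.975
[-0.5268 -0.0082  1.7768 -0.0122  1.3706  1.0144]
```

View pics/btntop3.png

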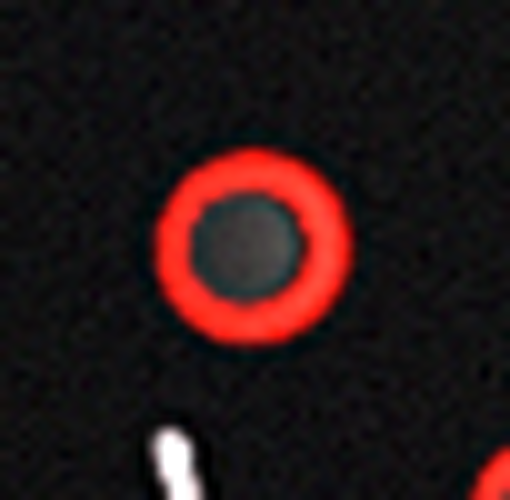

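View pics/scene31.png

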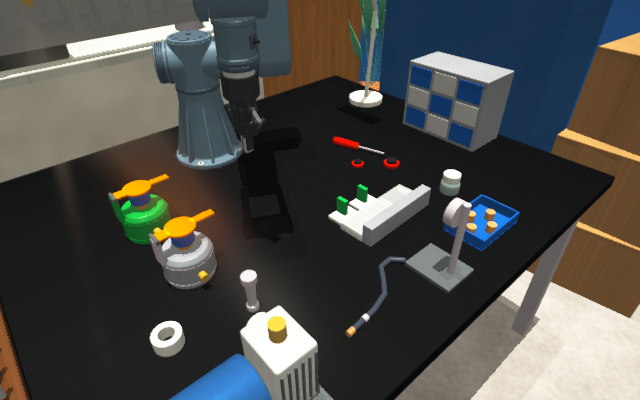

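```bash
python3 -m creep '0 0 -5.4 -.1 .03 0 -.01;0 0 -5.4 -.1 0 0 0;0 0 -5.4 -.1 0 0 0;0 0 -5.4 -.1 0 0 0;0 0 -5.4 -.1 0 0 0;0 0 -5.4 -.1 0 0 0;0 0 -5.4 -.1 0 0 0;0 0 -5.4 -.1 0 0 0;0 0 -5.4 -.1 0 0 0;0 0 0 0 0 0 0'
python3 - <<'E'
from h import *
print(plane_xy("top",(181.4,224.2),.022))
go([.4725,.393,.06],down(-np.pi/2)); print(pose()[2]["q"])
E
```

```text
time_s: 62.22
eef_pos: [0.5017, 0.3462, 0.245]
eef_rot: [-0.019, 0.707, -0.022, -0.707]
wrist_force: [0.1, -0.4, 0.2]
opening: -0.005
[[0.4726 0.3929]]
now [0.5017 0.3462 0.245 ] yaw -1.628985722070588 shift cm [18.4813 -4.5749  3.1978] rot [-0.0582 -0.0003 -0.0039] F [ 0.1025 -0.4183  0.1793] op -0.005 t 62.225
[ 0.4115  0.2472  1.4998 -0.0037  1.396   2.0411]
```

```bash
python3 -m creep '0 2 -4.5 3.1 0 0 0;0 4 0 0 0 0 0;0 4 0 0 0 0 0;0 3 0 0 0 0 0;0 0 0 0 0 0 0'
python3 - <<'E'
from h import *
go([.4726,.393,.03],down(-1.629))
E
```

```text
time_s: 62.85
eef_pos: [0.4773, 0.3888, 0.1112]
eef_rot: [-0.026, 0.707, -0.03, -0.706]
wrist_force: [-0.6, 0.0, 0.3]
opening: 0.003
now [0.4773 0.3888 0.1112] yaw -1.6503308740678815 shift cm [ 8.1167 -0.4275  0.5273] rot [-0.0213 -0.0027 -0.0056] F [-0.5599  0.0209  0.3002] op 0.003 t 62.85
```

```bash
python3 -m creep '0 2 -.4 .5 0 0 0;0 2.5 0 0 0 0 0;0 0 0 0 0 0 0;0 2 0 0 0 0 0;0 0 0 0 0 0 0'
python3 - <<'E'
from h import *
go([.4726,.393,.016],down(-1.629))
E
```

```text
time_s: 63.48
eef_pos: [0.4765, 0.3934, 0.0479]
eef_rot: [-0.03, 0.71, -0.031, -0.703]
wrist_force: [-0.1, -0.9, -0.6]
opening: 0.003
now [0.4765 0.3934 0.0479] yaw -1.6565014669593614 shift cm [3.1822 0.0732 0.4149] rot [-0.0275 -0.0094 -0.0016] F [-0.0973 -0.9472 -0.6314] op 0.003 t 63.475
```

```bash
python3 -m creep '0 1 .1 .4 0 0 0;0 .8 0 .1 0 0 0;0 0 0 0 0 0 0'
python3 - <<'E'
from h import *
go([.4726,.393,.016],down(-1.629))
E
```

```text
time_s: 63.85
eef_pos: [0.4719, 0.3933, 0.0297]
eef_rot: [-0.03, 0.71, -0.031, -0.703]
wrist_force: [-0.7, 0.9, -0.5]
opening: -0.0
now [0.4719 0.3933 0.0297] yaw -1.6564917282685172 shift cm [ 1.3662  0.0219 -0.056 ] rot [-0.0275 -0.0108 -0.0006] F [-0.6917  0.8746 -0.4923] op -0.0 t 63.85
```

Press.

```bash
for i in 1; do python3 -m creep '0 .5 0 0 0 0 0;0 .4 0 0 0 0 0;0 .3 0 0 0 0 0;0 .3 0 0 0 0 0'; done
```

```text
time_s: 64.35
eef_pos: [0.4726, 0.3937, 0.0157]
eef_rot: [-0.03, 0.711, -0.03, -0.702]
wrist_force: [-9.1, -6.0, 26.5]
opening: 0.001
```

```bash
python3 -m creep '0 0 0 0 0 0 0;0 -1 0 0 0 0 0;0 -3 0 0 0 0 0;0 -5 0 0 0 0 0;0 -5 0 0 0 0 0;0 -5 0 0 0 0 0;0 0 3 4 0 0 0;0 0 3 4 0 0 0;0 0 0 0 0 0 0'
python3 - <<'E'
from h import *
for n in("scene","top"):
    p,W=cloud(n,n+"40")
    hsv=cv2.cvtColor(p,cv2.COLOR_BGR2HSV);H_,S,V=[hsv[...,i].astype(int) for i in range(3)]
    m=(H_>8)&(H_<35)&(S>130)&(V>120)&(W[...,2]>.12)&(abs(W[...,0]-.475)<.06)&(W[...,1]>-.4)&(W[...,1]<-.2)
    w=W[m]; print(n,"tab slope",np.polyfit(w[:,1],w[:,2],1))
    b=W[(abs(W[...,0]-.4726)<.012)&(abs(W[...,1]-.393)<.012)]; print("button z",np.nanmedian(b[:,2]))
    m=(H_>50)&(H_<85)&(S>120)&(W[...,2]>.045)&(W[...,0]>.5)&(W[...,1]>0)
    nn,l,st,c=cv2.connectedComponentsWithStats(m.astype(np.uint8))
    for i in range(1,nn):
        if st[i,4]>10:print("fin",plane_xy(n,c[i],.055))
    m=(H_>100)&(H_<135)&(S>90)&(abs(W[...,0]-.475)<.06)&(abs(W[...,1]+.31)<.06)&(W[...,2]>.08)&(W[...,2]<.15)
    w=W[m]
print(pose()[0],pose()[2]["wrist_force"])
E
```

```text
time_s: 65.47
eef_pos: [0.385, 0.3401, 0.2146]
eef_rot: [-0.031, 0.712, -0.029, -0.7]
wrist_force: [0.6, 0.4, 0.6]
opening: -0.001
scene tab slope [-0.0019  0.1369]
button z 0.022972298026691238
fin [[0.5581 0.1695]]
fin [[0.5615 0.0898]]
top tab slope [0.0034 0.1371]
button z 0.022413387357325294
fin [[0.5535 0.0918]]
fin [[0.5507 0.1725]]
[0.3879 0.3414 0.2153] [ 0.5916  0.4581 -0.2668]
```

View pics/scene40.png

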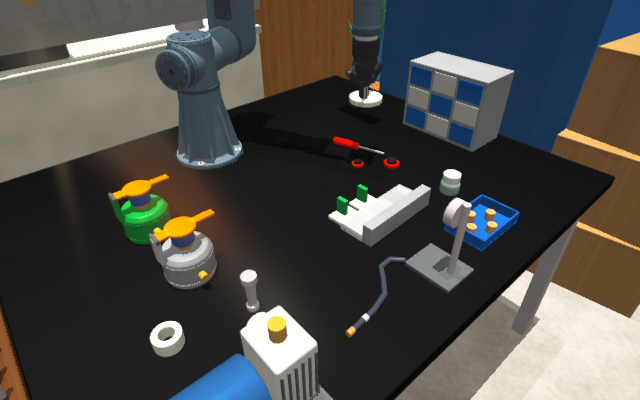

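View pics/top40.png

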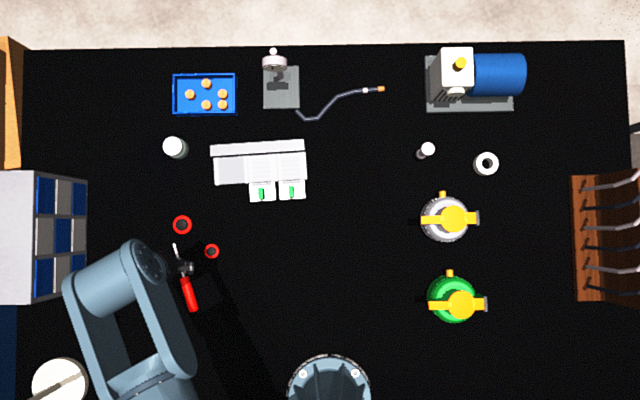

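Everything checks out: both plates are home, the tab is flat, the button is back out (top at 22 mm) and the arm is clear. Handing in.

```bash
python3 -c "
from bench import ctrl
print(ctrl.hand_in())"
```

```text
the job is handed in; nothing more can be done
None
```

I fitted both filter plates, closed the vent again and started the pump, then handed the job in at about 65 s. `hand_in` gives no verdict, so what follows rests on my own checks.

**What I did:** I folded the grey receiver's tab right back and unscrewed the cap to its stop, turning it 2.85 rad so that it rose 7 mm. I slid the two plates to the stop in the middle bay and the y = −81 mm bay. Then I screwed the cap down to its stop, pushed the tab flat, and pressed the button on the larger red housing until it bottomed out at about 26 N. This start had only two plates; I saw no third in any picture.

**Last checks:**
- **Tab:** flat, with a slope under 0.004 rad in both cameras.
- **Cap:** top at 128.6 mm, against 128.9 mm at the start and about 127 mm in the description. The torque stop and the 7 mm drop both say it is fully down.
- **Plates:** the fins have not moved since insertion, and both plates met their stops at about 20 N.
- **Button:** back out, with its top at 22 mm.
- **Other items:** the bocal, plug and collar look untouched, and the arm is clear of everything.

**Disagreements:** the two cameras differ by 4–8 mm in x and about 2–3 mm in y. I used the top camera, which agreed with the gripper to about 1–2 mm.

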